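# Set out the accumulators for testing

### The job

Pull the drawer of the grey bench cabinet out to its stop and lift the clear guard of the test stand until its struts hold it wide open. Then set every accumulator from the drawer upright in the stand's rings, one to a ring, each seated level and centred and let go; when all are in, push the drawer fully shut, leaving the guard open and the can, the mug and the spanner where they are.

Things in the scene. Friction and masses are not known exactly. Their poses are not given: they have to be found in the camera images.
- drawer (a joint): the single drawer of the low grey steel cabinet; 0 = shut, 0.16 m = fully out at its stop; it slides out towards the robot along -x of drawer_handle, takes about 2 N to move and stays where it is left
- drawer_handle (a point): centre of the drawer's level round bar handle (10 mm thick, 110 mm long along this point's y, its middle 45 mm in front of the drawer front, 105 mm above the bench). Its x axis points level into the cabinet, which is 290 deep, 324 wide and 146 mm high. The drawer front is 15 thick, its top 130 mm above the bench
- bay (a point): centre of the floor (20 mm above the bench) of the bay in the drawer where the accumulators stand in a row, about 70 mm apart: 90 mm along this point's x (the drawer's travel) by 282 mm along y, between walls 46 mm and cross boards 40 mm high over the drawer's underside (60 and 54 mm above the bench). It moves with the drawer; with the drawer fully out the whole bay lies in front of the cabinet's top
- acc0_mid (a point): hydraulic accumulator 1, a steel vessel: a ball 64 mm in diameter (round bottom) with a straight cylindrical neck 30 mm in diameter on top, 104 mm tall in all, about 0.4 kg, bottom-heavy so that it rights itself on a flat floor. This point lies on its axis half-way up, 52 mm above its lowest point; the ball's centre is 20 mm below it, the clear part of the neck runs from 9 to 52 mm above it. Its z axis points up the neck. At the start it stands in the drawer, or is absent
- acc1_mid (a point): hydraulic accumulator 2, a steel vessel: a ball 64 mm in diameter (round bottom) with a straight cylindrical neck 30 mm in diameter on top, 104 mm tall in all, about 0.4 kg, bottom-heavy so that it rights itself on a flat floor. This point lies on its axis half-way up, 52 mm above its lowest point; the ball's centre is 20 mm below it, the clear part of the neck runs from 9 to 52 mm above it. Its z axis points up the neck. At the start it stands in the drawer, or is absent
- acc2_mid (a point): hydraulic accumulator 3, a steel vessel: a ball 64 mm in diameter (round bottom) with a straight cylindrical neck 30 mm in diameter on top, 104 mm tall in all, about 0.4 kg, bottom-heavy so that it rights itself on a flat floor. This point lies on its axis half-way up, 52 mm above its lowest point; the ball's centre is 20 mm below it, the clear part of the neck runs from 9 to 52 mm above it. Its z axis points up the neck. At the start it stands in the drawer, or is absent
- acc3_mid (a point): hydraulic accumulator 4, a steel vessel: a ball 64 mm in diameter (round bottom) with a straight cylindrical neck 30 mm in diameter on top, 104 mm tall in all, about 0.4 kg, bottom-heavy so that it rights itself on a flat floor. This point lies on its axis half-way up, 52 mm above its lowest point; the ball's centre is 20 mm below it, the clear part of the neck runs from 9 to 52 mm above it. Its z axis points up the neck. At the start it stands in the drawer, or is absent
- ring0_seat (a point): ring support 1 of the four (2 by 2, 80 mm apart) on the test stand, a fixed plinth 184 by 180 mm and 40 mm high: an upright collar, inside diameter 44, outside 54 mm, rim 66 mm above the bench. This point is on the collar's axis 43 mm above the rim (109 mm above the bench), where the half-way-up point of an accumulator seated upright in it lies. Its x axis points to the guard's hinge
- ring1_seat (a point): ring support 2 of the four (2 by 2, 80 mm apart) on the test stand, a fixed plinth 184 by 180 mm and 40 mm high: an upright collar, inside diameter 44, outside 54 mm, rim 66 mm above the bench. This point is on the collar's axis 43 mm above the rim (109 mm above the bench), where the half-way-up point of an accumulator seated upright in it lies. Its x axis points to the guard's hinge
- ring2_seat (a point): ring support 3 of the four (2 by 2, 80 mm apart) on the test stand, a fixed plinth 184 by 180 mm and 40 mm high: an upright collar, inside diameter 44, outside 54 mm, rim 66 mm above the bench. This point is on the collar's axis 43 mm above the rim (109 mm above the bench), where the half-way-up point of an accumulator seated upright in it lies. Its x axis points to the guard's hinge
- ring3_seat (a point): ring support 4 of the four (2 by 2, 80 mm apart) on the test stand, a fixed plinth 184 by 180 mm and 40 mm high: an upright collar, inside diameter 44, outside 54 mm, rim 66 mm above the bench. This point is on the collar's axis 43 mm above the rim (109 mm above the bench), where the half-way-up point of an accumulator seated upright in it lies. Its x axis points to the guard's hinge
- guard (a joint): the clear plastic guard hood over the rings, hinged at the stand's far side; 0 = down, 1.66 rad = fully open, tipped back. About 0.8 kg; it takes about 2 N to lift at the handle. Below about 0.5 rad it falls shut, past that its struts swing it up by themselves within 2 s to fully open and hold it there
- guard_handle (a point): centre of the hood's level round bar handle (10 mm thick, 100 mm long along this point's y), which stands 45 mm out in front of the hood's near wall (towards the robot), 146 mm above the bench when down. The hood's top is 20 mm higher; the hood is 180 deep, 176 wide and 125 mm high. The point turns with the hood
- guard_hinge (a point): middle of the hood's hinge line, 41 mm above the bench at the stand's far side; the line runs along this point's y and the hood lies towards -x of it. The handle bar is 248 mm from the line and moves about it as the hood lifts. A fixed fence 4 mm thick stands on the plinth 9 mm in front of the line, along it, its top 95 mm above the bench
- spraycan_at (a point): white can, 54 mm diameter, 90 mm tall, standing on the cabinet's top: leave alone. Point: centre of its underside
- spanner_at (a point): steel spanner, 180 mm long, lying on the bench: leave alone. Point: its middle
- mug_at (a point): white mug, 76 mm wide, 85 mm tall, on the bench: leave alone. Point: centre of its underside

How it is judged:
By the outcome, as a careful person would: the job done as asked, in the order asked, and still so for the second after the job is handed in, with the robot touching nothing.
Of acc0, acc1, acc2, acc3 only 3 to 4 are there at a start; the rules pass over those that are not, and their reading is None.
At some moment in a run one of acc0, acc1, acc2, acc3 may be knocked a few centimetres aside while the robot is not near it.
Once in a run the grip may slacken for a moment while it holds something.
It also fails if it takes over 210 s, if anything falls off the work surface, if the arm or the gripper's body presses on something with over 40 N, if the wrist force passes 120 N, or if a joint passes its speed limit or range.

### The arm

A 6-joint arm with a two-finger parallel gripper is mounted at the origin on the work surface. World frame = base frame: x ahead of the robot, y to its left, z up, the work surface at z = 0. Lengths are in m, angles in rad, forces in N, time in s.
With the tool pointing down it reaches from about 0.25 to 0.775 m from the base axis. Payload 4 kg.
Tool frame: the origin (TCP) lies at the centre of the arm's flange, where the gripper is bolted on; the fingertips stand 199 mm ahead of it and the grasp point (between the pads) lies 180 mm ahead of it (robot.tcp_to_tips is the distance from the TCP to the fingertips, in m); z points along the fingers, y is the line along which they close (so a half turn about z gives the same grasp; the last joint's range is limited). The gripper opens to 94 mm and grips with 3 to 60 N. Pads are 16 mm wide; open, the fingers measure 119 mm over their backs; the gripper's body (75 mm by 177 mm) begins 78 mm behind the grasp point.
Start: joints at [1.03, 0.087, 1.371, -0, 1.684, -0.103], TCP at [0.233, 0.498, 0.405] pointing down, gripper open.
Joint ranges: [-3.1, 3.1], [-0.76, 2.03], [0.27, 2.55], [-1.08, 4.22], [0.17, 2.65], [-2.57, 2.57]. Speed limits (rad/s): [2.79, 2.79, 3.14, 3.14, 3.14, 3.14].

### API

Orientations are given as [roll, pitch, yaw] about the fixed x, y, z axes, in that order (R = Rz(yaw) Ry(pitch) Rx(roll)).
In Python, from bench import telemetry, snapshot, ticket, robot gives the robot as it stands.
- The arm moves only by the tool apply_moves, never from a script. Its argument "moves" is a list that holds one entry, the list of rows, each a list of 5 numbers: the shift along the tool's x, y, z in units of 50 mm (1.0 is 50 mm), then the turn about the tool's z in units of 10 degrees (1.0 is 10 degrees), then the closure, from 0 (fully open) to 1 (shut). A call has 1 to 10 rows; each row is the pose to reach, as a shift and turn from the pose commanded when the call began, along the tool's axes at that moment; what a row does not reach only later rows make up. A row lasts 1/8 s, in which the tool goes at most 62.5 mm and 10.7 degrees, less where a joint would pass 70% of its speed; a pose out of reach is approached as far as the arm can. A call with a gripper value outside its range is refused whole. The fingers move at their own pace and stop on an object; the grip force is fixed at half the most. Time passes only in rows, so rows that repeat a pose let the fingers close. It gives the time, the measured TCP pose, the force, the opening and the grip force at its end, in the units of the state.
- telemetry.get_obs(): the state, without advancing time (a new reading comes with each control period).
- snapshot(name): name is "scene" or "top" or "wrist"; returns a dict with "image" (480x640x3 uint8, red, green, blue), "fovy" (degrees; the focal length in pixels is half the picture's height over the tangent of half this angle, whatever the lens; pixels are square), "cx", "cy" (the principal point, pixels), "D" ([k1, k2, p1, p2, k3] as OpenCV has them; the pictures are not rectified), "R" (3x3) and "t" (3): a world point X has camera coordinates R X + t. Camera axes: x right, y down, z forward; pixel columns grow to the right and rows downward; lengths in m; the calibration is good to about 2 mm. A picture is of the moment at which its call begins. There is no depth.
- ticket.close_job(): hands the job in; it is judged then, once.
The state is a dict: "time": time; "joint_positions": joint angles; "qvel": joint speeds; "joint_torque": joint torques, N m; "tool_pos": TCP position; "ee_rot": TCP orientation; "wrist_force": force on the tool from outside, world axes, zero at the start; "wrist_torque": the same for the moment, N m; "width": finger opening in m; "finger_force": force on a finger pad.
Only numpy, scipy, OpenCV 4.12 (cv2) and the standard library are available. Lean on these libraries where they do the work, as an engineer would, in place of code of your own. Each camera call takes 0.05 s, during which the arm holds its last target. There are 200 camera calls.

## Working session

There is one attempt and no reset: what is moved stays moved. The work goes in short steps, Python scripts to look and compute and a tool call to move; the robot and the scene stay as the last step left them, time stands still between calls to the robot, and variables do not carry over. Pictures are saved under pics/ and viewed, at most 14 in all, crops included, and the job is handed in when it is done.

Besides the shell and the picture viewer there is one more tool, called after "Emit:" by a JSON object that holds its "api" and its "payload", one argument or row to a line. apply_moves: Moves the arm, as the interface text tells. Its arguments: {"type":"object","properties":{"moves":{"type":"array","items":{"type":"array","items":{"type":"array","items":{"type":"number"}}}}},"required":["moves"]}

```bash
ls; mkdir -p pics; python3 - <<'E'
from bench import telemetry, snapshot
import cv2
o=telemetry.get_obs(); print(o)
for n in ["scene","top"]:
    s=snapshot(n); cv2.imwrite(f"pics/{n}0.png",s["image"][:,:,::-1]); print(n,s["fovy"],s["cx"],s["cy"],s["D"],s["R"],s["t"])
E
```

```text
pics
{'time': 0.0, 'joint_positions': array([ 1.02989177e+00,  8.79634554e-02,  1.37223009e+00, -1.82615655e-05,
        1.68358597e+00, -1.03083497e-01]), 'qvel': array([-0.00022468,  0.00139757, -0.00087033, -0.00118542,  0.00014099,
       -0.00013768]), 'joint_torque': array([-3.80869287e-04, -3.40178061e+01, -3.02425897e+01,  7.16926670e-02,
        3.30338627e-02, -1.59844599e-04]), 'tool_pos': array([0.23312598, 0.49803288, 0.40351133]), 'ee_rot': array([-3.13941553e+00, -2.06976772e-04,  2.70376933e+00]), 'wrist_force': array([-0.09539678,  0.70130181,  0.52879094]), 'wrist_torque': array([-0.00052235, -0.01441439,  0.00530136]), 'finger_force': 0.0, 'width': 0.09406420694287454}
scene 47.59075008175925 323.8560449716761 242.15673881661903 [-0.06228567  0.          0.          0.          0.        ] [[-0.86453039  0.50251661 -0.00801671]
 [ 0.30503455  0.51197126 -0.8030189 ]
 [-0.39942601 -0.69667961 -0.59589964]] [ 0.51223408 -0.06759422  1.69131541]
top 52.22795112253815 322.9425252630815 248.93622732881434 [-0.08564863  0.          0.          0.          0.        ] [[ 4.37217139e-04 -9.99987853e-01 -4.90938624e-03]
 [-9.90204742e-01  2.52530475e-04 -1.39622726e-01]
 [ 1.39622270e-01  4.92234299e-03 -9.90192604e-01]] [0.01834586 0.59754296 1.27955457]
```

View pics/scene0.png

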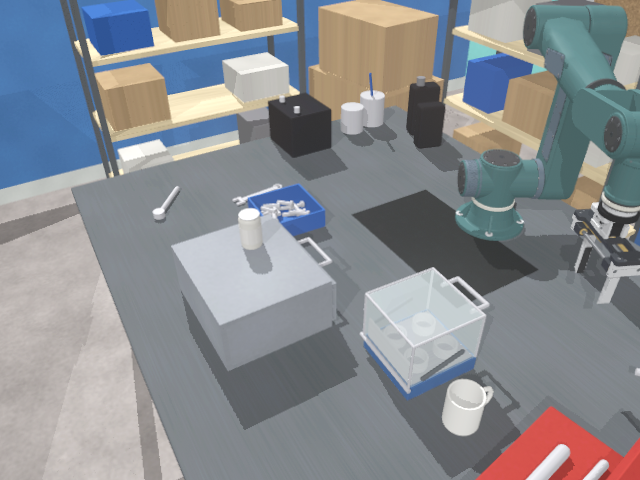

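View pics/top0.png

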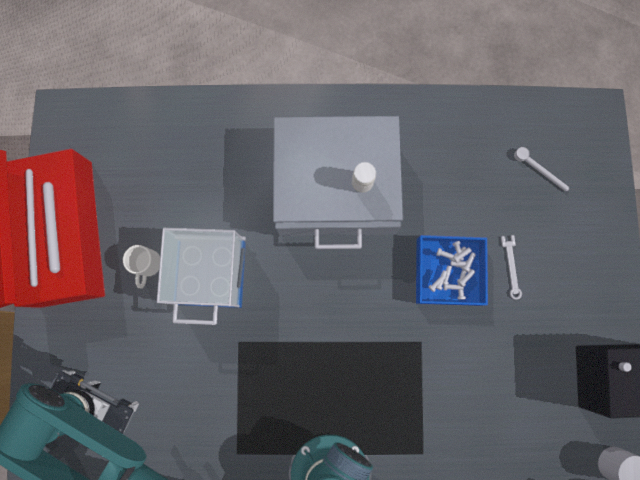

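The top view shows:
- Drawer handle bar at about (316–361, 246).
- Guard handle bar at about (174–216, 322).
- Cabinet top corners at (274,118), (399,117), (402,219) and (274,221).
- Can top at (365,172), and the mug at (138,262).
- Hood top corners at (162,229), (243,232), (238,306) and (158,303).

```bash
cat > h.py <<'E'
import numpy as np, cv2
from bench import telemetry, snapshot
def cam(s):
    f=240/np.tan(np.radians(s["fovy"])/2)
    return np.array([[f,0,s["cx"]],[0,f,s["cy"]],[0,0,1.]]),np.array(s["D"],float),np.array(s["R"]),np.array(s["t"])
def px2w(s,pts,z):
    K,D,R,t=cam(s)
    n=cv2.undistortPoints(np.array(pts,float).reshape(-1,1,2),K,D).reshape(-1,2)
    d=np.c_[n,np.ones(len(n))]@R; c=-R.T@t
    return c+d*((z-c[2])/d[:,2])[:,None]
def w2px(s,P):
    K,D,R,t=cam(s)
    return cv2.projectPoints(np.array(P,float).reshape(-1,3),cv2.Rodrigues(R)[0],t,K,D)[0].reshape(-1,2)
def shift(g,yaw=None,dz=0.0015):
    """row units to bring grasp point to g at given yaw (half-turn-free choice by caller)"""
    o=telemetry.get_obs(); p=o["tool_pos"]; y=o["ee_rot"][2]
    d=np.array(g)+[0,0,.18]-p-[0,0,0]
    tx=np.array([np.cos(y),np.sin(y),0]); ty=np.array([np.sin(y),-np.cos(y),0])
    turn=0 if yaw is None else -np.degrees((yaw-y+np.pi)%(2*np.pi)-np.pi)/10
    print("grasp",(p-[0,0,.18]).round(4),"yaw",round(y,3),"q",o["joint_positions"].round(2),"w",round(o["width"],4),"f",o["wrist_force"].round(1),"t",round(o["time"],2))
    print("-> units",np.round([d@tx/.05,d@ty/.05,-(d[2]+0)/.05,turn],3))
E
python3 - <<'E'
from h import *
s=snapshot("top")
for n,p,z in [("dh",[(316,246.5),(361,246.5)],.105),("cab",[(274,118),(399,117),(402,219),(274,221)],.146),("gh",[(174,322),(216,322)],.146),
 ("hood",[(162,229),(243,232),(238,306),(158,303)],.166),("can",[(366,170)],.236),("mug",[(138,257)],.085),("rings",[(192,256),(219,257),(191,285),(219,286)],.066)]:
    print(n,px2w(s,p,z).round(4).tolist())
im=s["image"][:,:,::-1]
a=cv2.resize(im[215:335,120:260],None,fx=3.9,fy=3.9,interpolation=2)
b=cv2.resize(im[205:260,300:410],None,fx=3.9,fy=3.9,interpolation=2)
c=np.zeros((468+214,546,3),np.uint8);c=np.zeros((590,800,3),np.uint8)
a=cv2.resize(im[215:335,130:260],(520,480),interpolation=2); b=cv2.resize(im[205:260,300:380],(280,192),interpolation=2)
c[:480,:520]=a;c[:192,520:]=b
cv2.imwrite("pics/z1.png",c)
E
```

```text
dh [[0.595, 0.0359, 0.105], [0.595, -0.0798, 0.105]]
cab [[0.927, 0.1454, 0.146], [0.9297, -0.18, 0.146], [0.6587, -0.1806, 0.146], [0.6537, 0.1407, 0.146]]
gh [[0.4014, 0.3844, 0.146], [0.4021, 0.2799, 0.146]]
hood [[0.6302, 0.4178, 0.166], [0.6222, 0.2147, 0.166], [0.4409, 0.2228, 0.166], [0.4471, 0.4196, 0.166]]
can [[0.7582, -0.084, 0.236]]
mug [[0.5701, 0.5069, 0.085]]
rings [[0.5752, 0.3671, 0.066], [0.5726, 0.2944, 0.066], [0.498, 0.367, 0.066], [0.4956, 0.2922, 0.066]]
```

View pics/z1.png

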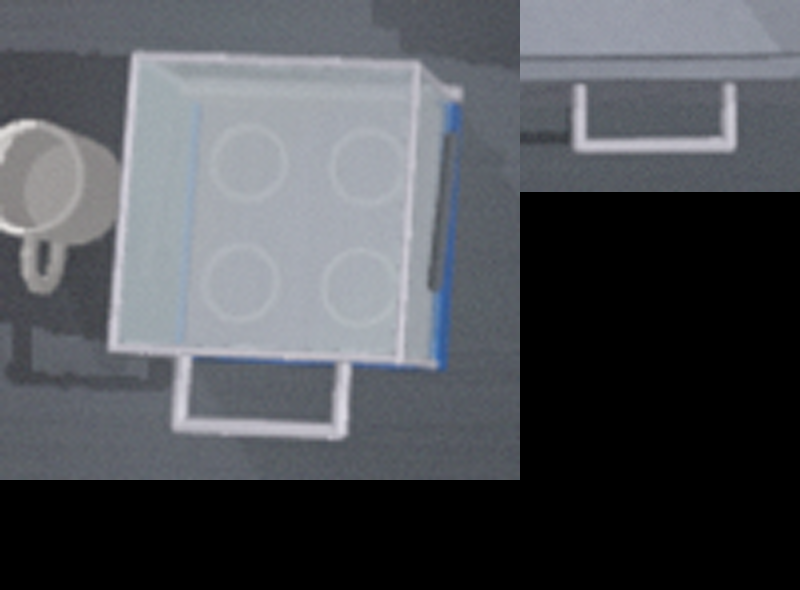

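The zoomed view shows the stand turned about −0.05 rad, with ring centres at top pixels (192,255.8), (222,257), (190.2,285.8) and (220,287). The cabinet is turned about +0.01 rad, and the drawer handle bar centre is at (338.6,246.4). Moving to the drawer handle now.

```bash
python3 - <<'E'
from h import *
s=snapshot("top")
print(px2w(s,[(338.6,246.4)],.105),px2w(s,[(195.5,322.2)],.146))
r=px2w(s,[(192,255.75),(222,257),(190.25,285.75),(220,287)],.066);print(r,r.mean(0))
shift([.594,-.021,.18],1.583)
E
```

```text
[[ 0.5952277  -0.02216302  0.105     ]] [[0.40129363 0.33070802 0.146     ]]
[[0.57590647 0.36717373 0.066     ]
 [0.57259174 0.28637569 0.066     ]
 [0.49596929 0.36898948 0.066     ]
 [0.49293444 0.28948603 0.066     ]] [0.53435049 0.32800623 0.066     ]
grasp [0.2332 0.4981 0.224 ] yaw 2.704 q [ 1.03  0.09  1.37 -0.    1.68 -0.1 ] w 0.0941 f [-0.4 -0.1 -0.4] t 0.2
-> units [-10.937  -6.343   0.879   6.422]
```

Emit:
{"api": "apply_moves", "payload": {
  "moves": [
    [[-10.94, -6.34, 0.5, 6.42, 0.5], [-10.94, -6.34, 0.5, 6.42, 0.5], [-10.94, -6.34, 0.5, 6.42, 0.5], [-10.94, -6.34, 0.5, 6.42, 0.5], [-10.94, -6.34, 0.5, 6.42, 0.5], [-10.94, -6.34, 0.5, 6.42, 0.5], [-10.94, -6.34, 0.88, 6.42, 0.5], [-10.94, -6.34, 0.88, 6.42, 0.5], [-10.94, -6.34, 0.88, 6.42, 0.5], [-10.94, -6.34, 0.88, 6.42, 0.5]]
  ]
}}

```text
time: 1.45
tool_pos: [0.5898, -0.0153, 0.3613]
ee_rot: [3.141, -0.0, 1.583]
wrist_force: [0.9, -0.2, -0.5]
width: 0.0475
finger_force: 0.0
```

Emit:
{"api": "apply_moves", "payload": {
  "moves": [
    [[0, 0, 0, 0, 0.5], [0, 0, 0, 0, 0.5]]
  ]
}}

```text
time: 1.7
tool_pos: [0.5889, -0.0133, 0.3612]
ee_rot: [-3.14, -0.001, 1.583]
wrist_force: [-0.3, 1.1, 0.2]
width: 0.0473
finger_force: 0.0
```

```bash
python3 - <<'E'
from h import *
shift([.595,-.022,.104],1.583)
s=snapshot("wrist");cv2.imwrite("pics/w1.png",s["image"][:,:,::-1]);print(w2px(s,[[.595,-.022,.105]]))
E
```

```text
grasp [ 0.5889 -0.0133  0.1812] yaw 1.583 q [-0.12  0.19  1.35  0.    1.61 -0.13] w 0.0473 f [-0.3  1.1  0.2] t 1.7
-> units [-1.750e-01  1.200e-01  1.545e+00 -1.000e-03]
[[331.77881818 275.30605799]]
```

View pics/w1.png

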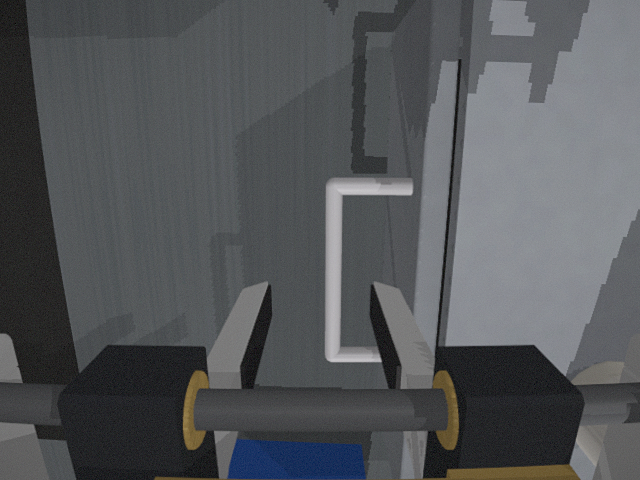

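The wrist view shows the bar at about x = 334, rows 187–355, within 2 mm of the prediction and between the fingers. Descending to grip it.

Emit:
{"api": "apply_moves", "payload": {
  "moves": [
    [[-0.1, 0.13, 0.8, 0, 0.5], [-0.1, 0.13, 1.54, 0, 0.5], [-0.1, 0.13, 1.54, 0, 0.5], [-0.1, 0.13, 1.54, 0, 1], [-0.1, 0.13, 1.54, 0, 1], [-0.1, 0.13, 1.54, 0, 1], [-0.1, 0.13, 1.54, 0, 1]]
  ]
}}

```text
time: 2.62
tool_pos: [0.5957, -0.0184, 0.2856]
ee_rot: [3.14, 0.0, 1.583]
wrist_force: [0.0, -0.2, -0.0]
width: 0.0105
finger_force: 1.5
```

Emit:
{"api": "apply_moves", "payload": {
  "moves": [
    [[0, -0.3, 0, 0, 1], [0, -0.7, 0, 0, 1], [0.01, -1.2, 0, 0, 1], [0.01, -1.7, 0, 0, 1], [0.02, -2.2, 0, 0, 1], [0.02, -2.6, 0, 0, 1], [0.03, -2.9, 0, 0, 1], [0.03, -3.1, 0, 0, 1], [0.03, -3.24, 0, 0, 1], [0.03, -3.24, 0, 0, 1]]
  ]
}}

```text
time: 3.88
tool_pos: [0.4349, -0.0193, 0.2855]
ee_rot: [3.134, 0.001, 1.583]
wrist_force: [7.2, -3.6, -2.3]
width: 0.0091
finger_force: 30.0
```

Emit:
{"api": "apply_moves", "payload": {
  "moves": [
    [[0, 0.02, 0, 0, 0.5], [0, 0.02, 0, 0, 0.5], [0, 0.02, 0, 0, 0.5], [0, 0.02, -1, 0, 0.5], [0, 0.02, -2, 0, 0.5], [0, 0.02, -2.4, 0, 0.5]]
  ]
}}

```text
time: 4.62
tool_pos: [0.4347, -0.0186, 0.4081]
ee_rot: [3.137, 0.0, 1.584]
wrist_force: [-0.4, -0.2, 0.2]
width: 0.0473
finger_force: 0.0
```

```bash
python3 - <<'E'
from h import *
s=snapshot("top");cv2.imwrite("pics/t2.png",s["image"][100:400:,100:500,::-1].repeat(2,0).repeat(2,1))
shift([.4015,.331,.22],1.522)
E
```

```text
grasp [ 0.4349 -0.0187  0.2298] yaw 1.584 q [-0.17 -0.18  1.61  0.    1.7  -0.19] w 0.0469 f [0.5 0.  1.3] t 4.67
-> units [ 7.002 -0.578  0.196  0.353]
```

View pics/t2.png

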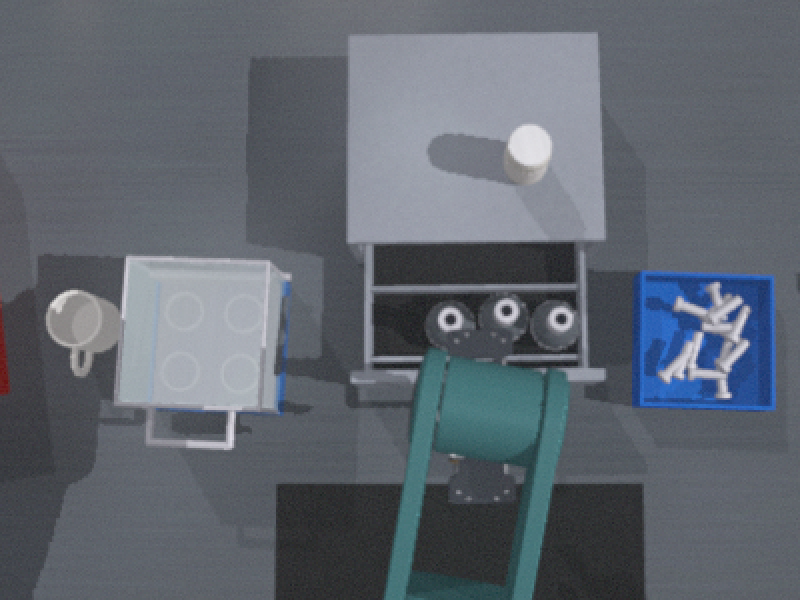

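The crop shows the drawer open with three accumulators, necks at crop (450,319), (507,310) and (561,319); the fourth slot is empty. Guard next.

Emit:
{"api": "apply_moves", "payload": {
  "moves": [
    [[7.0, -0.58, 0.2, 0.35, 0.5], [7.0, -0.58, 0.2, 0.35, 0.5], [7.0, -0.58, 0.2, 0.35, 0.5], [7.0, -0.58, 0.2, 0.35, 0.5], [7.0, -0.58, 0.2, 0.35, 0.5], [7.0, -0.58, 0.2, 0.35, 0.5], [7.0, -0.58, 0.2, 0.35, 0.5], [7.0, -0.58, 0.2, 0.35, 0.5]]
  ]
}}

```text
time: 5.68
tool_pos: [0.4011, 0.3304, 0.3938]
ee_rot: [-3.14, 0.002, 1.522]
wrist_force: [-0.2, 0.3, 0.5]
width: 0.047
finger_force: 0.0
```

```bash
python3 - <<'E'
from h import *
shift([.4013,.331,.146],1.522)
s=snapshot("wrist");cv2.imwrite("pics/w2.png",s["image"][:,:,::-1]);print(w2px(s,[[.4013,.331,.146]]))
E
```

```text
grasp [0.4011 0.3304 0.2138] yaw 1.522 q [ 0.58  0.02  1.46 -0.    1.66  0.63] w 0.047 f [-0.2  0.3  0.5] t 5.67
-> units [0.013 0.003 1.355 0.002]
[[322.42888569 264.15648064]]
```

View pics/w2.png

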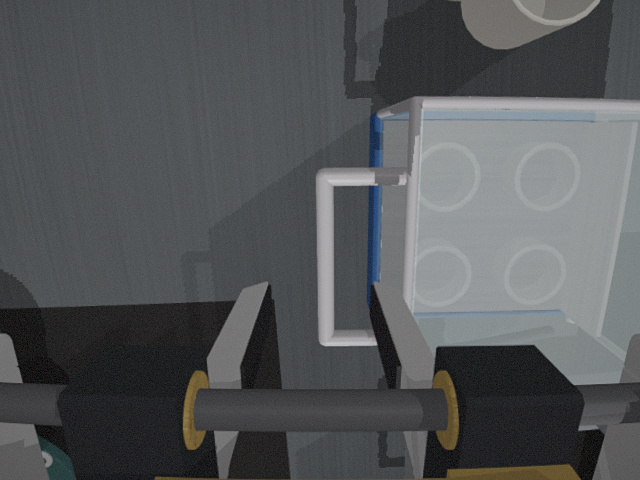

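The wrist view shows the guard bar at x ≈ 326, rows 175–340, centred between the fingers. Gripping it, then following the hinge arc.

Emit:
{"api": "apply_moves", "payload": {
  "moves": [
    [[0, 0.04, 0.7, 0, 0.5], [0, 0.04, 1.35, 0, 0.5], [0, 0.04, 1.35, 0, 0.5], [0, 0.04, 1.35, 0, 1], [0, 0.04, 1.35, 0, 1], [0, 0.04, 1.35, 0, 1], [0, 0.04, 1.35, 0, 1], [0, 0.04, 1.35, 0, 1]]
  ]
}}

```text
time: 6.72
tool_pos: [0.4033, 0.3308, 0.3277]
ee_rot: [3.14, -0.001, 1.522]
wrist_force: [0.8, 0.2, 1.0]
width: 0.0091
finger_force: 30.0
```

Emit:
{"api": "apply_moves", "payload": {
  "moves": [
    [[0, 0.11, -0.22, 0, 1], [0, 0.23, -0.44, 0, 1], [0, 0.51, -0.85, 0, 1], [0, 0.82, -1.23, 0, 1], [0, 1.17, -1.58, 0, 1], [0, 1.56, -1.9, 0, 1], [0, 1.97, -2.17, 0, 1], [0, 2.41, -2.4, 0, 1], [0, 2.41, -2.4, 0, 1]]
  ]
}}

```text
time: 7.85
tool_pos: [0.5245, 0.325, 0.451]
ee_rot: [3.137, -0.004, 1.522]
wrist_force: [-1.5, 2.0, 5.5]
width: 0.0091
finger_force: 30.0
```

Emit:
{"api": "apply_moves", "payload": {
  "moves": [
    [[0, 0.25, -0.12, 0, 0], [0, 0.7, -0.6, 0, 0], [0, 0.7, -1.6, 0, 0], [0, 0.5, -2.2, 0, 0.4], [0, -0.5, -2.2, 0, 0.4], [0, -1.5, -2.2, 0, 0.4]]
  ]
}}

```text
time: 8.6
tool_pos: [0.4478, 0.3279, 0.5579]
ee_rot: [3.141, 0.001, 1.52]
wrist_force: [-0.3, 0.7, 1.2]
width: 0.0565
finger_force: 0.0
```

Emit:
{"api": "apply_moves", "payload": {
  "moves": [
    [[0, -1, 0, 0, 0.4], [-1, -2, 0, 0, 0.4], [-2, -3, 0, 0, 0.4], [-3, -4, 0, 0, 0.4], [-3, -5, 0, 0, 0.4], [-3, -5, 0, 0, 0.4], [-3, -5, 0, 0, 0.4], [-3, -5, 0, 0, 0.4]]
  ]
}}

```text
time: 9.6
tool_pos: [0.1927, 0.1912, 0.5568]
ee_rot: [-3.14, 0.001, 1.522]
wrist_force: [0.1, -0.3, -0.3]
width: 0.0564
finger_force: 0.0
```

```bash
python3 - <<'E'
from h import *
s=snapshot("top");im=s["image"][:,:,::-1];cv2.imwrite("pics/t3.png",cv2.resize(im[140:340,120:420],(800,533),interpolation=2))
shift([.4013,.331,.146],1.522)
E
```

```text
grasp [0.1929 0.1913 0.3766] yaw 1.522 q [ 0.57 -0.5   1.55 -0.    2.1   0.62] w 0.0565 f [-0.  -0.1 -0.1] t 9.65
-> units [ 2.995e+00  4.026e+00  4.612e+00 -2.000e-03]
```

View pics/t3.png

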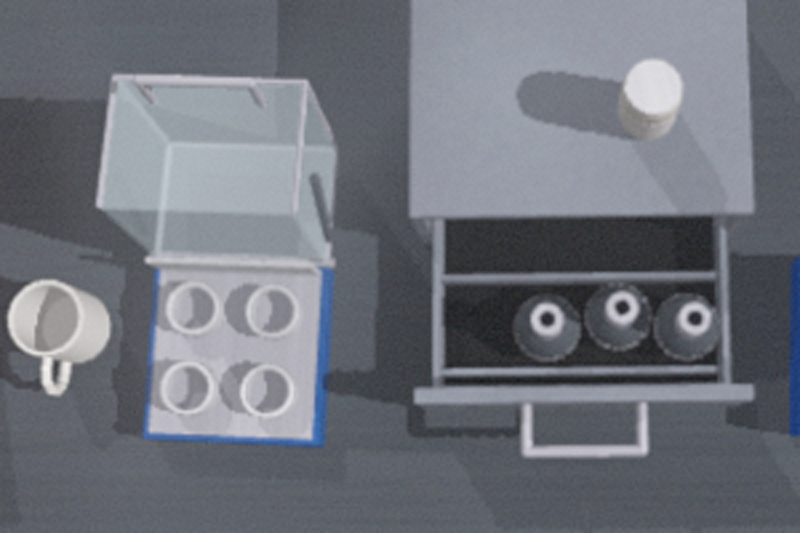

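The top crop shows the guard wide open, rings at crop (192,308), (272,311), (188,387) and (268,390), and necks at (548,317), (621,307) and (695,316). Next I go above the accumulators with the fingers closing along y.

```bash
python3 - <<'E'
from h import *
s=snapshot("top");k=800/300
f=lambda L:[(120+u/k,140+v/k) for u,v in L]
print(px2w(s,f([(548,317),(621,307),(695,316)]),.124).round(4))
print(px2w(s,f([(192,308),(272,311),(188,387),(268,390)]),.066).round(4))
shift([.46,-.02,.27],3.14)
E
```

```text
[[ 0.5607  0.0115  0.124 ]
 [ 0.5702 -0.0576  0.124 ]
 [ 0.5616 -0.1276  0.124 ]]
[[0.5766 0.3672 0.066 ]
 [0.5736 0.2864 0.066 ]
 [0.4976 0.3684 0.066 ]
 [0.4949 0.2882 0.066 ]]
grasp [0.1929 0.1914 0.3765] yaw 1.522 q [ 0.57 -0.5   1.55 -0.    2.1   0.62] w 0.0565 f [ 0.4 -0.4  0.4] t 9.7
-> units [-3.959  5.543  2.131 -9.273]
```

Emit:
{"api": "apply_moves", "payload": {
  "moves": [
    [[-3.96, 5.54, 1.5, -9.27, 0.45], [-3.96, 5.54, 1.5, -9.27, 0.45], [-3.96, 5.54, 1.5, -9.27, 0.45], [-3.96, 5.54, 1.5, -9.27, 0.45], [-3.96, 5.54, 1.5, -9.27, 0.45], [-3.96, 6.5, 2.5, -9.27, 0.45], [-3.96, 7.37, 3.5, -9.27, 0.45], [-3.96, 7.37, 3.5, -9.27, 0.45], [-3.96, 7.37, 3.5, -9.27, 0.45], [-3.96, 7.37, 3.5, -9.27, 0.45]]
  ]
}}

```text
time: 10.95
tool_pos: [0.552, -0.0261, 0.377]
ee_rot: [3.14, -0.009, -3.141]
wrist_force: [-0.0, 1.0, 0.1]
width: 0.0514
finger_force: 0.0
```

```bash
python3 - <<'E'
from h import *
shift([.5607,.0115,.19],3.14)
E
```

```text
grasp [ 0.552  -0.0261  0.197 ] yaw -3.141 q [-0.15  0.1   1.41 -0.    1.64 -1.72] w 0.0514 f [-0.   1.   0.1] t 10.95
-> units [-0.174  0.753  0.139  0.015]
```

Emit:
{"api": "apply_moves", "payload": {
  "moves": [
    [[-0.17, 0.75, 0.14, 0, 0.45], [-0.17, 0.75, 0.14, 0, 0.45], [-0.17, 0.75, 0.14, 0, 0.45]]
  ]
}}

```text
time: 11.32
tool_pos: [0.5591, 0.0121, 0.3742]
ee_rot: [-3.141, -0.002, 3.14]
wrist_force: [0.3, -0.3, 0.3]
width: 0.0517
finger_force: 0.0
```

```bash
python3 - <<'E'
from h import *
shift([.5607,.0115,.106],3.1416)
s=snapshot("wrist");cv2.imwrite("pics/w3.png",s["image"][:,:,::-1]);print(w2px(s,[[.5607,.0115,.124],[.5702,-.0576,.124],[.5616,-.1276,.124]]))
E
```

```text
grasp [0.5591 0.0121 0.1942] yaw 3.14 q [-0.08  0.12  1.4  -0.    1.63 -1.65] w 0.0517 f [ 0.3 -0.3  0.3] t 11.32
-> units [-0.031 -0.013  1.764 -0.009]
[[320.48723337 269.96400712]
 [207.93545158 284.56292007]
 [ 95.64741438 270.93486842]]
```

View pics/w3.png

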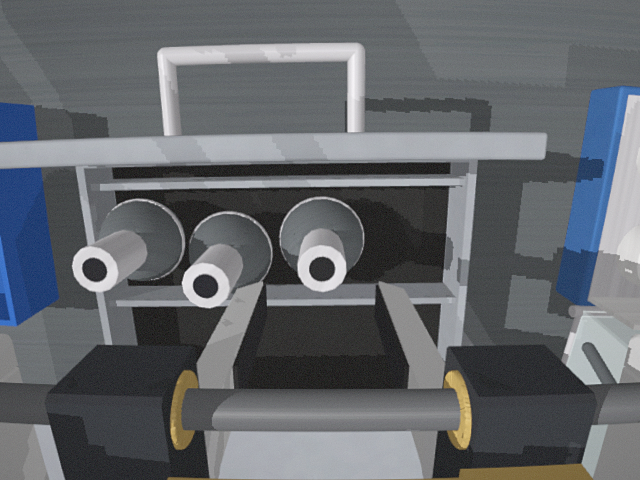

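The wrist view shows the three necks at (322,269), (206,285) and (95,268), upright and within 2 px of prediction. Picking the first.

Emit:
{"api": "apply_moves", "payload": {
  "moves": [
    [[-0.03, 0, 0.8, 0, 0.45], [-0.03, 0, 1.5, 0, 0.45], [-0.03, 0, 1.72, 0, 0.45], [-0.03, 0, 1.72, 0, 1], [-0.03, 0, 1.72, 0, 1], [-0.03, 0, 1.72, 0, 1], [-0.03, 0, 1.72, 0, 1], [-0.03, 0, 1.3, 0, 1], [-0.03, 0, 0.5, 0, 1], [-0.03, 0, 0.1, 0, 1]]
  ]
}}

```text
time: 12.62
tool_pos: [0.5602, 0.0127, 0.3717]
ee_rot: [-3.142, 0.001, 3.14]
wrist_force: [0.1, 0.4, -3.4]
width: 0.0295
finger_force: 30.0
```

```bash
python3 - <<'E'
from h import *
shift([.5736,.2864,.188],3.09)
E
```

```text
grasp [0.5602 0.0127 0.1917] yaw 3.14 q [-0.08  0.12  1.4   0.    1.62 -1.65] w 0.0295 f [ 0.1  0.4 -3.4] t 12.62
-> units [-0.261  5.475  0.074  0.288]
```

Emit:
{"api": "apply_moves", "payload": {
  "moves": [
    [[-0.02, 0.5, 0, 0.1, 1], [-0.06, 1.3, 0, 0.2, 1], [-0.1, 2.2, 0, 0.29, 1], [-0.15, 3.1, 0, 0.29, 1], [-0.2, 4.0, 0, 0.29, 1], [-0.24, 4.8, 0, 0.29, 1], [-0.26, 5.3, 0, 0.29, 1], [-0.26, 5.48, 0, 0.29, 1], [-0.26, 5.48, 0, 0.29, 1]]
  ]
}}

```text
time: 13.75
tool_pos: [0.5736, 0.2863, 0.3698]
ee_rot: [-3.14, -0.001, 3.09]
wrist_force: [-0.6, 0.2, -4.3]
width: 0.0297
finger_force: 30.0
```

```bash
python3 - <<'E'
from h import *
shift([.5736,.2864,.145],3.09)
s=snapshot("wrist");cv2.imwrite("pics/w4.png",s["image"][:,:,::-1]);print(w2px(s,[[.5766,.3672,.066],[.5736,.2864,.066],[.4976,.3684,.066],[.4949,.2882,.066]]))
E
```

```text
grasp [0.5736 0.2863 0.1898] yaw 3.09 q [ 0.37  0.3   1.19 -0.    1.65 -1.14] w 0.0297 f [-0.6  0.2 -4.3] t 13.75
-> units [ 0.     0.002  0.896 -0.003]
[[432.15646969 241.91116594]
 [321.85253103 243.42035829]
 [435.76700279 130.63210753]
 [318.63120892 132.15458556]]
```

View pics/w4.png

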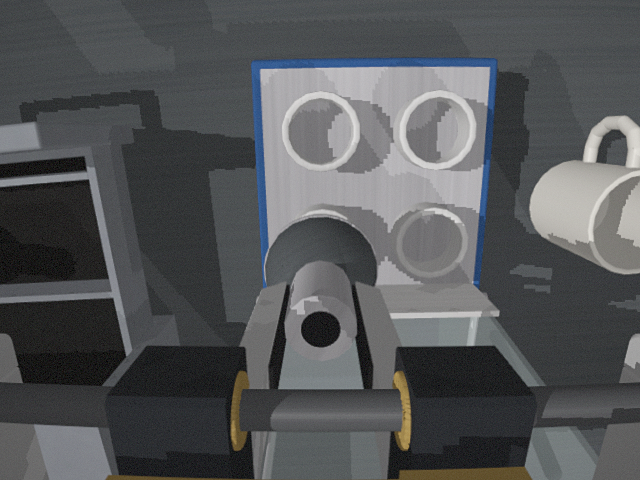

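The wrist view shows the rings at (320,131), (437,130) and (432,242), within about 1 px of prediction. Lowering in.

Emit:
{"api": "apply_moves", "payload": {
  "moves": [
    [[0, 0, 0.5, 0, 1], [0, 0, 0.75, 0, 1], [0, 0, 0.89, 0, 1], [0, 0, 0.89, 0, 1], [0, 0, 0.89, 0, 1]]
  ]
}}

```text
time: 14.42
tool_pos: [0.5747, 0.2853, 0.3314]
ee_rot: [3.14, 0.009, 3.088]
wrist_force: [0.7, -2.1, 8.9]
width: 0.0297
finger_force: 30.0
```

Emit:
{"api": "apply_moves", "payload": {
  "moves": [
    [[0, 0, 0, 0, 0.8], [0, 0, 0, 0, 0.45], [0, 0, 0, 0, 0.45], [0, 0, 0, 0, 0.45], [0, 0, -0.6, 0, 0.45], [0, 0, -1.5, 0, 0.45], [0, 0, -2, 0, 0.45]]
  ]
}}

```text
time: 15.3
tool_pos: [0.5735, 0.2866, 0.4282]
ee_rot: [3.14, 0.002, 3.09]
wrist_force: [0.3, 1.2, -0.0]
width: 0.052
finger_force: 0.0
```

```bash
python3 - <<'E'
from h import *
shift([.5702,-.0576,.19],3.1416)
s=snapshot("top");im=s["image"][:,:,::-1];cv2.imwrite("pics/t4.png",cv2.resize(im[140:340,120:420],(800,533),interpolation=2))
print((w2px(s,[[.5736,.2864,.161]])-[120,140])*800/300)
E
```

```text
grasp [0.5735 0.2866 0.2482] yaw 3.09 q [ 0.37  0.29  1.09  0.    1.76 -1.14] w 0.052 f [ 0.3  1.2 -0. ] t 15.3
-> units [-0.292 -6.878  1.163 -0.298]
[[250.60087527 298.23691953]]
```

View pics/t4.png

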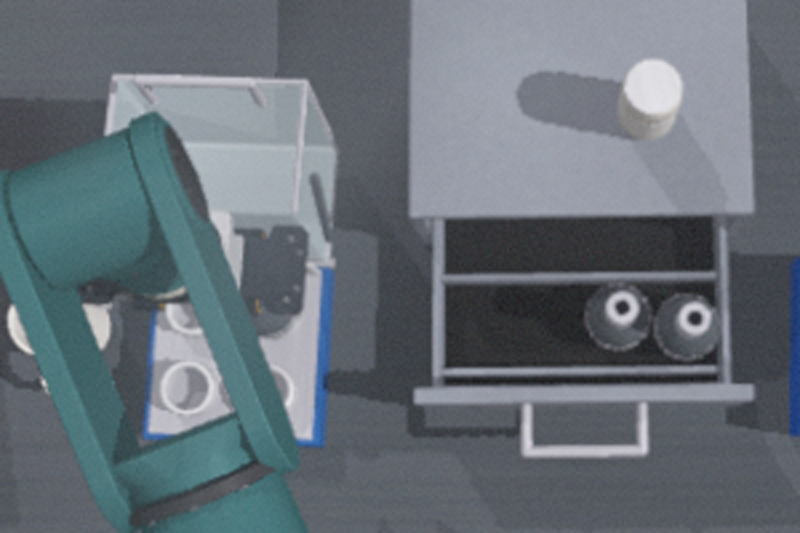

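The top crop shows the two remaining necks unmoved at (622,307) and (695,317); the arm covers the first ring. Picking the second.

Emit:
{"api": "apply_moves", "payload": {
  "moves": [
    [[-0.05, -1.2, 0, -0.1, 0.45], [-0.1, -2.4, 0.3, -0.2, 0.45], [-0.2, -3.6, 0.8, -0.3, 0.45], [-0.25, -4.8, 1.16, -0.3, 0.45], [-0.29, -6.0, 1.16, -0.3, 0.45], [-0.29, -6.88, 1.16, -0.3, 0.45], [-0.29, -6.88, 1.16, -0.3, 0.45], [-0.29, -6.88, 1.16, -0.3, 0.45]]
  ]
}}

```text
time: 16.35
tool_pos: [0.57, -0.0573, 0.3669]
ee_rot: [3.14, -0.001, -3.141]
wrist_force: [-0.3, -0.3, -0.8]
width: 0.0517
finger_force: 0.0
```

```bash
cat >> h.py <<'E'
def necks(s,P,zt,half=22):
    """refine neck-top centres near predicted world points: bright annulus centroid in a window"""
    out=[]
    g=cv2.cvtColor(s["image"],cv2.COLOR_RGB2HSV)
    for p in w2px(s,[[x,y,zt] for x,y in P]):
        u,v=np.round(p).astype(int); u0,v0=max(u-half,0),max(v-half,0)
        w=g[v0:v+half+1,u0:u+half+1]
        m=((w[:,:,2]>200)&(w[:,:,1]<30)).astype(np.uint8)
        c,_=cv2.findContours(m,cv2.RETR_EXTERNAL,cv2.CHAIN_APPROX_NONE)
        if not c: out.append(None); continue
        c=max(c,key=cv2.contourArea); (a,b),r=cv2.minEnclosingCircle(c)
        out.append((np.round([a+u0,b+v0,r],1).tolist(),p.round(1).tolist(),px2w(s,[(a+u0,b+v0)],zt)[0,:2].round(4).tolist()))
    return out
E
python3 - <<'E'
from h import *
shift([.5702,-.0576,.108],3.1416)
s=snapshot("wrist")
for r in necks(s,[[.5702,-.0576],[.5616,-.1276]],.124,30):print(r)
s=snapshot("top")
for r in necks(s,[[.5736,.2864]],.161,12):print(r)
E
```

```text
grasp [ 0.57   -0.0573  0.1869] yaw -3.141 q [-0.2   0.15  1.38  0.    1.62 -1.77] w 0.0517 f [-0.3 -0.3 -0.8] t 16.35
-> units [-4.000e-03 -6.000e-03  1.577e+00  1.000e-03]
([315.5, 267.5, 29.3], [320.4, 271.5], [0.5677, -0.0605])
([199.0, 255.5, 25.8], [200.3, 257.4], [0.5605, -0.1283])
None
```

Emit:
{"api": "apply_moves", "payload": {
  "moves": [
    [[0, 0, 0.8, 0, 0.45], [0, 0, 1.4, 0, 0.45], [0, 0, 1.57, 0, 0.45], [0, 0, 1.57, 0, 1], [0, 0, 1.57, 0, 1], [0, 0, 1.57, 0, 1], [0, 0, 1.57, 0, 1], [0, 0, 1.2, 0, 1], [0, 0, 0.4, 0, 1], [0, 0, -0.1, 0, 1]]
  ]
}}

```text
time: 17.7
tool_pos: [0.5701, -0.0577, 0.3749]
ee_rot: [-3.141, 0.001, -3.141]
wrist_force: [0.2, 0.2, -3.2]
width: 0.0296
finger_force: 30.0
```

```bash
python3 - <<'E'
from h import *
shift([.4949,.2882,.195],3.09)
s=snapshot("top")
im=s["image"][:,:,::-1];p=w2px(s,[[.5736,.2864,.161]])[0].astype(int);cv2.imwrite("pics/a.png",im[p[1]-12:p[1]+12,p[0]-12:p[0]+12])
print(im[p[1]-10:p[1]+11:2,p[0]-10:p[0]+11:2,1])
E
```

```text
grasp [ 0.5701 -0.0577  0.1949] yaw -3.141 q [-0.2   0.15  1.37  0.    1.63 -1.77] w 0.0296 f [ 0.2  0.2 -3.2] t 17.7
-> units [ 1.502e+00  6.919e+00 -3.000e-03  2.970e-01]
[[134 137 131 128 131 122 129 129 134 133 137]
 [134 135 135 116  82  84 119 124 101 102 116]
 [132 132 132  85  81  82 119 138 108  90  87]
 [131 136 159 134  94 111 153 128 119 135 102]
 [136 135 141 153 152 150 138 121 120 160 102]
 [134 132 127 116 124 122 116 118 139 171 113]
 [129 134 119  89 113 121 120 127 171 158 110]
 [133 134 109  87  90 116 125 154 146 112 116]
 [129 134 121  85  90  98 108 111 107 107 110]
 [135 133 132  90  94  98  99 104 104 103 109]
 [134 134 132 101  85  90  98 102 105 106 107]]
```

```bash
python3 - <<'E'
from h import *
s=snapshot("top");im=s["image"][:,:,::-1]
cv2.imwrite("pics/t5.png",cv2.resize(im[160:360,120:420],(800,533),interpolation=2))
E
```

View pics/t5.png

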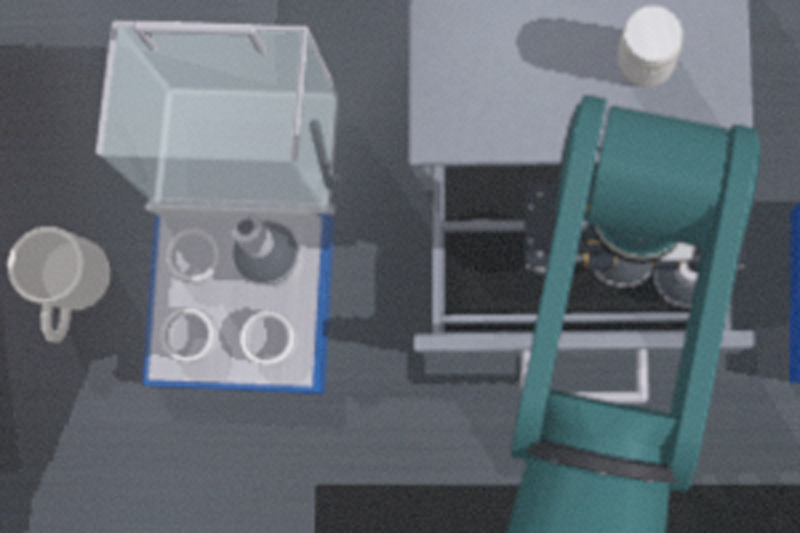

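The top crop shows the first accumulator in its ring but leaning slightly towards the hinge, neck top at about (246,232). I'll take the second one over and check closely there.

Emit:
{"api": "apply_moves", "payload": {
  "moves": [
    [[0.1, 0.6, 0, 0.1, 1], [0.3, 1.6, 0, 0.2, 1], [0.6, 2.7, 0, 0.3, 1], [0.9, 3.8, 0, 0.3, 1], [1.2, 4.9, 0, 0.3, 1], [1.4, 5.9, 0, 0.3, 1], [1.5, 6.6, 0, 0.3, 1], [1.5, 6.92, 0, 0.3, 1], [1.5, 6.92, 0, 0.3, 1], [1.5, 6.92, 0, 0.3, 1]]
  ]
}}

```text
time: 19.05
tool_pos: [0.4955, 0.2871, 0.3723]
ee_rot: [-3.14, -0.001, 3.088]
wrist_force: [0.4, 0.2, -3.1]
width: 0.0294
finger_force: 30.0
```

```bash
python3 - <<'E'
from h import *
shift([.4949,.2882,.151],3.09)
s=snapshot("wrist");cv2.imwrite("pics/w5.png",s["image"][:,:,::-1])
print(w2px(s,[[.5766,.3672,.066],[.5736,.2864,.161],[.5736,.2864,.089],[.4976,.3684,.066],[.4949,.2882,.066]]).round(1))
o=telemetry.get_obs();g=o["tool_pos"]-[0,0,.18]
print("held neck top / ball centre",w2px(s,[g+[0,0,.016],g-[0,0,.056]]).round(1))
s=snapshot("top");print((w2px(s,[[.5736,.2864,.161],[.5736,.2864,.089]])-[120,160])*800/300)
E
```

```text
grasp [0.4955 0.2871 0.1923] yaw 3.088 q [ 0.43  0.15  1.37 -0.    1.63 -1.09] w 0.0294 f [ 0.4  0.2 -3.1] t 19.05
-> units [ 0.013  0.022  0.826 -0.012]
[[428.1 336.1]
 [328.1 418.9]
 [326.5 353.1]
 [432.  239.8]
 [323.3 241.8]]
held neck top / ball centre [[322.2 336.4]
 [321.8 275.1]]
[[250.60087527 244.9035862 ]
 [267.10913907 254.74495141]]
```

View pics/w5.png

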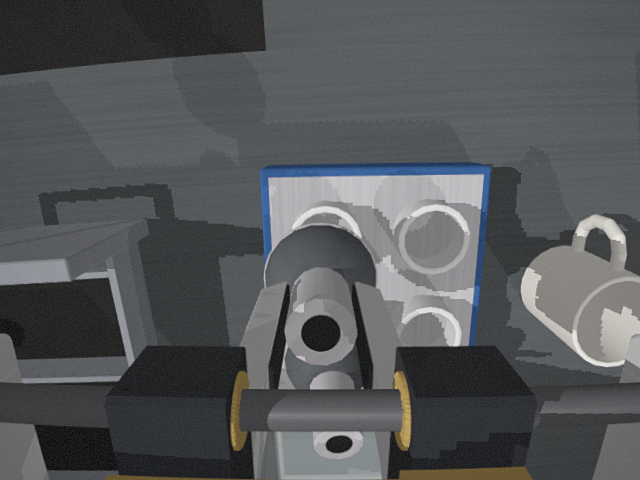

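The wrist view shows:
- The held ball sits about 3 mm to −x of the pads; I'll correct for that.
- Ring 3 is at (433,239), as predicted.
- The first accumulator's neck top is at (339,443) against (328,419) expected, so it leans about 10° towards +x and I'll mend it after this one.

Emit:
{"api": "apply_moves", "payload": {
  "moves": [
    [[-0.05, 0.02, 0.4, 0, 1], [-0.05, 0.02, 0.7, 0, 1], [-0.05, 0.02, 0.8, 0, 1], [-0.05, 0.02, 0.8, 0, 1]]
  ]
}}

```text
time: 19.65
tool_pos: [0.4977, 0.2888, 0.3333]
ee_rot: [3.141, 0.001, 3.089]
wrist_force: [1.2, -0.1, -2.7]
width: 0.0294
finger_force: 30.0
```

Emit:
{"api": "apply_moves", "payload": {
  "moves": [
    [[0, 0, 0.03, 0, 1], [0, 0, 0.06, 0, 1]]
  ]
}}

```text
time: 19.9
tool_pos: [0.4976, 0.289, 0.3329]
ee_rot: [3.141, 0.003, 3.089]
wrist_force: [-4.1, -2.0, 12.2]
width: 0.0294
finger_force: 30.0
```

Contact came early, with the ring pushing the ball towards −x, so my x correction overshot. Backing off and re-centring by force.

Emit:
{"api": "apply_moves", "payload": {
  "moves": [
    [[0, 0, -0.12, 0, 1], [0.07, -0.02, -0.1, 0, 1], [0.07, -0.02, -0.05, 0, 1], [0.07, -0.02, 0, 0, 1], [0.07, -0.02, 0, 0, 1]]
  ]
}}

```text
time: 20.52
tool_pos: [0.4938, 0.2885, 0.3296]
ee_rot: [3.141, -0.001, 3.09]
wrist_force: [-1.5, 1.6, -1.5]
width: 0.0293
finger_force: 30.0
```

Emit:
{"api": "apply_moves", "payload": {
  "moves": [
    [[0.02, 0, 0.03, 0, 1], [0.02, 0, 0.05, 0, 1], [0.02, 0, 0.05, 0, 1]]
  ]
}}

```text
time: 20.9
tool_pos: [0.493, 0.2886, 0.3292]
ee_rot: [3.14, 0.002, 3.09]
wrist_force: [-2.3, 0.5, 4.5]
width: 0.0295
finger_force: 30.0
```

Emit:
{"api": "apply_moves", "payload": {
  "moves": [
    [[0.03, 0, 0, 0, 1], [0.03, 0, 0.02, 0, 1], [0.03, 0, 0.02, 0, 1]]
  ]
}}

```text
time: 21.28
tool_pos: [0.4919, 0.2888, 0.3287]
ee_rot: [3.139, 0.004, 3.09]
wrist_force: [-2.3, 1.1, 8.1]
width: 0.0297
finger_force: 30.0
```

Emit:
{"api": "apply_moves", "payload": {
  "moves": [
    [[0, 0, -0.04, 0, 1], [0, 0, -0.04, 0, 0.85], [0, 0, -0.04, 0, 0.45], [0, 0, -0.04, 0, 0.45], [0, 0, -0.04, 0, 0.45], [0, 0, -0.5, 0, 0.45], [0, 0, -1, 0, 0.45], [0, 0, -1.6, 0, 0.45], [0, 0, -1.6, 0, 0.45]]
  ]
}}

```text
time: 22.4
tool_pos: [0.4918, 0.2884, 0.4089]
ee_rot: [3.139, 0.005, 3.089]
wrist_force: [-0.2, -0.2, -0.1]
width: 0.0516
finger_force: 0.0
```

```bash
python3 - <<'E'
from h import *
shift([.493,.2885,.148],3.09)
s=snapshot("wrist");im=s["image"][:,:,::-1];cv2.imwrite("pics/w6.png",im)
P=[[.4925,.2885,.161],[.4925,.2885,.089],[.5736,.2864,.161],[.5736,.2864,.089]]
print(w2px(s,P).round(1))
s=snapshot("top");im2=s["image"][:,:,::-1]
b=cv2.resize(im2[215:315,150:270],(600,500),interpolation=2)
print(((w2px(s,P)-[150,215])*5/2).round(1))
c=np.zeros((600,800,3),np.uint8);c[:360,:480]=cv2.resize(im,(480,360),interpolation=3);c[360:600,480:]=0;b=cv2.resize(b,(300,250));c[350:600,500:]=b
cv2.imwrite("pics/w6.png",c)
E
```

```text
grasp [0.4918 0.2884 0.2289] yaw 3.089 q [ 0.43  0.13  1.32 -0.    1.69 -1.09] w 0.0516 f [-0.2 -0.2 -0.1] t 22.4
-> units [-0.024  0.002  1.618 -0.004]
[[320.6 267.1]
 [320.3 236.5]
 [323.8 383.9]
 [322.9 331.7]]
[[155.3 174.3]
 [171.2 179. ]
 [159.9  92.1]
 [175.4 101.3]]
```

View pics/w6.png

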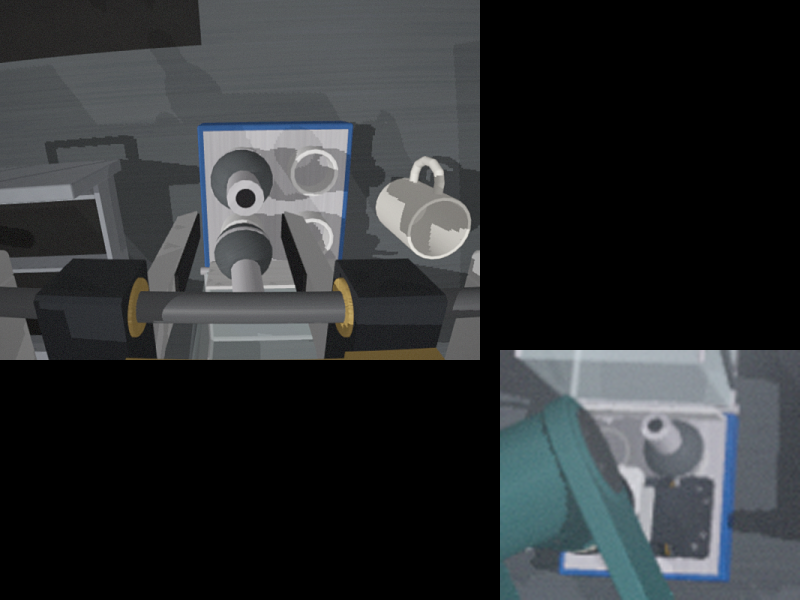

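The wrist picture shows the second accumulator's neck top at (325,261) full-scale against (321,267) for upright, so it leans about 6 mm to −x. The first still leans +x, with its ball properly in the ring. I'll measure the neck holes numerically, then regrip and straighten.

```bash
cat >> h.py <<'E'
def holes(s,P,zt,half=35,thr=60):
    """dark hole centre in neck tops near predicted points; returns pixel, predicted, world at zt"""
    g=cv2.cvtColor(s["image"],cv2.COLOR_RGB2GRAY); R=[]
    for x,y in P:
        p=w2px(s,[[x,y,zt]])[0]; u,v=np.round(p).astype(int); u0,v0=max(u-half,0),max(v-half,0)
        m=(g[v0:v+half,u0:u+half]<thr).astype(np.uint8)
        n,l,st,c=cv2.connectedComponentsWithStats(m)
        k=[i for i in range(1,n) if st[i,4]>12 and st[i,0]>0 and st[i,1]>0 and st[i,0]+st[i,2]<m.shape[1] and st[i,1]+st[i,3]<m.shape[0]]
        R.append([(st[i,2:5].tolist(),(c[i]+[u0,v0]).round(1).tolist(),px2w(s,[c[i]+[u0,v0]],zt)[0,:2].round(4).tolist()) for i in k])
    return R
E
python3 - <<'E'
from h import *
s=snapshot("wrist")
for t in (30,45,60): print(t,holes(s,[[.4949,.2882]],.161,30,t))
s=snapshot("top")
for t in (60,75,90): print(t,holes(s,[[.5736,.2864]],.161,10,t))
E
```

```text
30 [[]]
45 [[([25, 23, 429], [328.5, 269.0], [0.4909, 0.2924])]]
60 [[([26, 25, 499], [328.6, 269.0], [0.4909, 0.2924])]]
60 [[]]
75 [[]]
90 [[([4, 4, 13], [211.5, 244.6], [0.5916, 0.2931])]]
```

Emit:
{"api": "apply_moves", "payload": {
  "moves": [
    [[0, 0, 0.8, 0, 0.45], [0, 0, 1.5, 0, 0.45], [0, 0, 1.55, 0, 0.45], [0, 0, 1.55, 0, 0.9], [0, 0, 1.55, 0, 0.9], [0, 0, 1.55, 0, 0.9], [-0.03, 0, 1.55, 0, 0.9], [-0.06, 0, 1.55, 0, 0.9], [-0.06, 0, 1.55, 0, 0.9]]
  ]
}}

```text
time: 23.72
tool_pos: [0.494, 0.2888, 0.3307]
ee_rot: [3.139, -0.001, 3.09]
wrist_force: [-3.8, 0.9, 6.5]
width: 0.0295
finger_force: 30.0
```

Emit:
{"api": "apply_moves", "payload": {
  "moves": [
    [[0, 0, 0, 0, 0.65], [0, 0, 0, 0, 0.45], [0, 0, 0, 0, 0.45], [0, 0, 0, 0, 0.45], [0, 0, -0.5, 0, 0.45], [0, 0, -1, 0, 0.45], [0, 0, -1.55, 0, 0.45], [0, 0, -1.55, 0, 0.45]]
  ]
}}

```text
time: 24.72
tool_pos: [0.4948, 0.2883, 0.4089]
ee_rot: [3.139, 0.005, 3.089]
wrist_force: [-0.4, 0.7, 1.0]
width: 0.0514
finger_force: 0.0
```

```bash
python3 - <<'E'
from h import *
s=snapshot("wrist")
print(holes(s,[[.4949,.2882]],.161,30,50)); print(w2px(s,[[.4949,.2882,.161]]))
shift([.4949,.2882,.148],3.09)
E
```

```text
[[([25, 24, 473], [325.9, 258.7], [0.4905, 0.2919])]]
[[320.13133759 266.09780528]]
grasp [0.4946 0.2883 0.2268] yaw 3.089 q [ 0.43  0.14  1.31 -0.    1.69 -1.09] w 0.0514 f [ 0.6 -1.  -1. ] t 24.77
-> units [-0.005 -0.002  1.577 -0.003]
```

```bash
python3 - <<'E'
from h import *
from scipy.spatial.transform import Rotation as Ro
s=snapshot("wrist");o=telemetry.get_obs()
Rt=Ro.from_euler("xyz",o["ee_rot"]).as_matrix();pt=o["tool_pos"]
Rc=s["R"]@Rt; tc=s["R"]@pt+s["t"]       # tool->cam
R4=Ro.from_euler("xyz",[-3.14,-.001,3.09]).as_matrix();p4=np.array([.5736,.2863,.3698])
s4=dict(s);s4["R"]=Rc@R4.T;s4["t"]=tc-s4["R"]@p4
im=cv2.imread("pics/w4.png");s4["image"]=im[:,:,::-1]
g=cv2.cvtColor(im,cv2.COLOR_BGR2GRAY)
for nm,ss in (("w4",s4),("now",s)):
    g=cv2.cvtColor(np.ascontiguousarray(ss["image"]),cv2.COLOR_RGB2GRAY)
    for P in ([.4949,.2882],[.4976,.3684]):
        p=w2px(ss,[[*P,.066]])[0];print(nm,P,p.round(1))
        u,v=p.astype(int);w=g[v-52:v+52,u-52:u+52]
        c=cv2.HoughCircles(cv2.GaussianBlur(w,(3,3),0),cv2.HOUGH_GRADIENT,1,10,param1=80,param2=12,minRadius=26,maxRadius=42)
        for a,b,r in ([] if c is None else c[0][:4]): print("   ",(a+u-52).round(1),(b+v-52).round(1),r.round(1),px2w(ss,[(a+u-52,b+v-52)],.066)[0,:2].round(4))
E
```

```text
w4 [0.4949, 0.2882] [318.2 131. ]
    320.5 131.5 32.7 [0.4953 0.2897]
    313.5 122.5 29.1 [0.4891 0.2853]
    311.5 139.5 29.1 [0.5003 0.2833]
w4 [0.4976, 0.3684] [434.9 129.6]
    438.5 130.5 32.9 [0.4983 0.3709]
    429.5 123.5 41.4 [0.4934 0.3646]
    428.5 136.5 29.3 [0.5021 0.364 ]
now [0.4949, 0.2882] [320.7 230.8]
    322.5 238.5 41.4 [0.5015 0.2893]
    311.5 261.5 40.2 [0.5208 0.2792]
    333.5 232.5 30.1 [0.4969 0.2986]
    324.5 265.5 29.0 [0.5249 0.2898]
now [0.4976, 0.3684] [418.5 229.1]
    417.5 225.5 34.3 [0.4945 0.3675]
    428.5 228.5 34.7 [0.4975 0.3766]
    421.5 236.5 33.6 [0.504 0.371]
    412.5 216.5 40.2 [0.4868 0.3634]
```

```bash
cat >> h.py <<'E'
def ball(s,P,z=.089,R=.032,angs=np.radians(np.arange(-200,21,5))):
    """fit sphere centre (x,y) at height z to its silhouette; angs image angles (0=right,-90=up)"""
    from scipy.optimize import least_squares
    K,D,Rm,t=cam(s); C=-Rm.T@t
    g=cv2.GaussianBlur(cv2.cvtColor(np.ascontiguousarray(s["image"]),cv2.COLOR_RGB2GRAY),(3,3),0).astype(float)
    p=w2px(s,[[*P,z]])[0]; L=np.linalg.norm(np.array([*P,z])-C); r0=K[0,0]*R/np.sqrt(L*L-R*R)
    E=[]
    for a in angs:
        rr=np.arange(r0*.78,r0*1.25,.5); x=p[0]+rr*np.cos(a); y=p[1]+rr*np.sin(a)
        v=cv2.remap(g.astype(np.float32),x.astype(np.float32)[None],y.astype(np.float32)[None],1)[0]
        d=v[4:]-v[:-4]; i=np.argmax(d)
        if d[i]>25: E.append((x[i+2],y[i+2]))
    n=cv2.undistortPoints(np.array(E).reshape(-1,1,2),K,D).reshape(-1,2)
    d=np.c_[n,np.ones(len(n))]@Rm; d/=np.linalg.norm(d,axis=1)[:,None]
    f=lambda q:(np.linalg.norm(np.cross(d,np.array([*q,z])-C),axis=1)-R)*1e3
    q=least_squares(f,P,loss="soft_l1",f_scale=.5); return q.x.round(4),len(E),round(float(np.median(abs(f(q.x)))),2)
E
python3 - <<'E'
from h import *
s=snapshot("wrist")
print("ball2",ball(s,[.4935,.29]),holes(s,[[.4949,.2882]],.161,30,50))
print("ball1",ball(s,[.5736,.2864],angs=np.radians(np.r_[-200:-150:5,-30:21:5])))
s=snapshot("top");print("top ball1",ball(s,[.5736,.2864]))
E
```

```text
ball2 (array([0.4959, 0.2895]), 45, 0.14) [[([26, 24, 483], [327.5, 263.5], [0.4906, 0.2919])]]
ball1 (array([0.581 , 0.2872]), 21, 0.38)
top ball1 (array([0.5764, 0.2899]), 31, 0.83)
```

```bash
python3 - <<'E'
from h import *
from scipy.spatial.transform import Rotation as Ro
s=snapshot("wrist");o=telemetry.get_obs()
Rt=Ro.from_euler("xyz",o["ee_rot"]).as_matrix();pt=o["tool_pos"]
print(o["ee_rot"])
Rc=s["R"]@Rt; tc=s["R"]@pt+s["t"]; print("cam in tool",(-Rc.T@tc).round(4))
def at(f,rot,p):
    R4=Ro.from_euler("xyz",rot).as_matrix();q=dict(s);q["R"]=Rc@R4.T;q["t"]=tc-q["R"]@np.array(p);q["image"]=cv2.imread(f)[:,:,::-1];return q
w3=at("pics/w3.png",[-3.141,-.002,3.14],[.5591,.0121,.3742])
for P in ([.5607,.0115],[.5702,-.0576],[.5616,-.1276]):
    g=dict(w3); K=w2px(w3,[[*P,.052]])
    print(P,K.round(0),holes(w3,[P],.124,30,50))
# held in w4,w5
w4=at("pics/w4.png",[-3.14,-.001,3.09],[.5736,.2863,.3698]);w5=at("pics/w5.png",[-3.14,-.001,3.088],[.4955,.2871,.3723])
for n,w,g in (("w4",w4,[.5736,.2863,.1898]),("w5",w5,[.4955,.2871,.1923])):
    # pads gripped .036..040 above mid
    zt=g[2]+.013; zb=zt-.072
    print(n,g,"ball",ball(w,g[:2],zb,angs=np.radians(np.arange(-160,-19,5))),"hole",holes(w,[g[:2]],zt,30,50))
E
```

```text
[-3.14011130e+00 -2.85851651e-03  3.08949049e+00]
cam in tool [ 0.0781 -0.0006  0.0187]
[0.5607, 0.0115] [[321. 240.]] [[([24, 23, 165], [322.6, 268.3], [0.5596, 0.0127]), ([14, 12, 31], [318.7, 270.6], [0.5611, 0.0103])]]
[0.5702, -0.0576] [[233. 252.]] [[([23, 22, 268], [205.1, 286.0], [0.5711, -0.0596])]]
[0.5616, -0.1276] [[144. 241.]] [[([23, 22, 246], [94.0, 269.5], [0.5606, -0.1286])]]
w4 [0.5736, 0.2863, 0.1898] ball (array([0.5729, 0.2854]), 29, 0.19) hole [[([39, 35, 1064], [320.2, 328.9], [0.5719, 0.2854])]]
w5 [0.4955, 0.2871, 0.1923] ball (array([0.4993, 0.2858]), 29, 0.17) hole [[([38, 35, 1066], [320.4, 332.9], [0.4956, 0.2862])]]
```

Sphere and hole fits:
- Ball 2 is seated at (.4959,.2895) with its neck at (.4906,.2919), a lean of about 4.6°. The pads lock tilt about their closing axis.
- Closing along x should square the lean, so I'll turn 90° and regrip there.

Emit:
{"api": "apply_moves", "payload": {
  "moves": [
    [[-0.02, 0.05, 0, 1, 0.45], [-0.02, 0.05, 0, 2, 0.45], [-0.02, 0.05, 0, 3, 0.45], [-0.02, 0.05, 0, 4, 0.45], [-0.02, 0.05, 0, 5, 0.45], [-0.02, 0.05, 0, 6, 0.45], [-0.02, 0.05, 0, 7, 0.45], [-0.02, 0.05, 0, 8, 0.45], [-0.02, 0.05, 0, 9, 0.45], [-0.02, 0.05, 0, 9, 0.45]]
  ]
}}

```text
time: 26.22
tool_pos: [0.4956, 0.2907, 0.4049]
ee_rot: [-3.14, 0.001, 1.521]
wrist_force: [0.0, -0.6, 0.1]
width: 0.0517
finger_force: 0.0
```

```bash
python3 - <<'E'
from h import *
shift([.4955,.2906,.149],1.52)
s=snapshot("wrist");print(ball(s,[.4959,.2895]),holes(s,[[.4906,.2919]],.161,30,50))
E
```

```text
grasp [0.4956 0.2907 0.2249] yaw 1.521 q [0.43 0.14 1.31 0.   1.69 0.48] w 0.0517 f [ 0.  -0.6  0.1] t 26.23
-> units [-0.002 -0.002  1.519  0.004]
(array([0.4947, 0.2883]), 45, 0.21) [[([25, 24, 482], [313.0, 266.5], [0.4901, 0.2916])]]
```

Emit:
{"api": "apply_moves", "payload": {
  "moves": [
    [[0, 0, 0.8, 0, 0.45], [0, 0, 1.4, 0, 0.45], [0, 0, 1.5, 0, 0.45], [0, 0, 1.5, 0, 0.9], [0, 0, 1.5, 0, 0.9], [0, 0, 1.5, 0, 0.9], [0, 0, 1.5, 0, 0.9]]
  ]
}}

```text
time: 27.15
tool_pos: [0.4957, 0.2909, 0.3328]
ee_rot: [3.14, -0.001, 1.519]
wrist_force: [-2.0, -0.2, 3.9]
width: 0.0293
finger_force: 30.0
```

Emit:
{"api": "apply_moves", "payload": {
  "moves": [
    [[0, 0, 0, 0, 0.65], [0, 0, 0, 0, 0.45], [0, 0, 0, 0, 0.45], [0, 0, 0, 0, 0.45], [0, 0, -0.5, 0, 0.45], [0, 0, -1, 0, 0.45], [0, 0, -1.5, 0, 0.45], [0, 0, -1.5, 0, 0.45]]
  ]
}}

```text
time: 28.15
tool_pos: [0.4959, 0.2909, 0.4087]
ee_rot: [3.137, -0.002, 1.519]
wrist_force: [-0.4, -0.9, -0.2]
width: 0.0515
finger_force: 0.0
```

```bash
python3 - <<'E'
from h import *
shift([.4955,.2906,.149],1.52)
s=snapshot("wrist");print(ball(s,[.4959,.2895]),holes(s,[[.4906,.2919]],.161,30,50))
E
```

```text
grasp [0.4959 0.2909 0.2287] yaw 1.519 q [ 0.43  0.14  1.3  -0.    1.69  0.48] w 0.0515 f [-0.4 -0.9 -0.2] t 28.15
-> units [-0.006 -0.008  1.594 -0.008]
(array([0.4947, 0.2883]), 45, 0.27) [[([25, 24, 469], [312.8, 266.7], [0.4919, 0.2911])]]
```

Emit:
{"api": "apply_moves", "payload": {
  "moves": [
    [[0, 0, 0.8, 0, 0.45], [0, 0, 1.4, 0, 0.45], [0, 0, 1.6, 0, 0.45], [0, 0, 1.6, 0, 0.9], [0, 0, 1.6, 0, 0.9], [0, 0, 1.6, 0, 0.9], [0, 0, 1.6, 0, 0.9]]
  ]
}}

```text
time: 29.08
tool_pos: [0.4958, 0.2909, 0.3278]
ee_rot: [3.139, -0.001, 1.519]
wrist_force: [-0.3, 0.5, 2.8]
width: 0.0295
finger_force: 30.0
```

```bash
cat > m.py <<'E'
from h import *
import sys
x,y=float(sys.argv[1]),float(sys.argv[2])
s=snapshot("wrist");print(ball(s,[x,y]),holes(s,[[x,y]],.161,45,55))
E
python3 m.py .4955 .289
```

```text
(array([0.4955, 0.2879]), 43, 0.19) [[([38, 35, 1063], [320.3, 330.9], [0.4953, 0.2905])]]
```

Emit:
{"api": "apply_moves", "payload": {
  "moves": [
    [[0, 0, 0, 0, 0.65], [0, 0, 0, 0, 0.45], [0, 0, 0, 0, 0.45], [0, 0, 0, 0, 0.45]]
  ]
}}

```text
time: 29.62
tool_pos: [0.4957, 0.2907, 0.3259]
ee_rot: [-3.141, 0.0, 1.519]
wrist_force: [-0.0, -0.3, 0.3]
width: 0.0518
finger_force: 0.0
```

```bash
python3 m.py .4955 .289;python3 m.py .4955 .289
```

```text
(array([0.4946, 0.288 ]), 45, 0.25) [[([38, 36, 1077], [313.6, 331.7], [0.4922, 0.2908])]]
(array([0.4946, 0.288 ]), 44, 0.24) [[([38, 36, 1080], [313.6, 331.6], [0.4922, 0.2908])]]
```

Gripped, the lean vanishes; on release it settles back because the grip sits about 0.9 mm too far in +x. Regripping at the corrected x.

Emit:
{"api": "apply_moves", "payload": {
  "moves": [
    [[0, -0.02, 0, 0, 0.45], [0, -0.02, 0, 0, 0.9], [0, -0.02, 0, 0, 0.9], [0, -0.02, 0, 0, 0.9], [0, -0.02, 0, 0, 0.62], [0, -0.02, 0, 0, 0.45], [0, -0.02, 0, 0, 0.45], [0, -0.02, 0, 0, 0.45]]
  ]
}}

```text
time: 30.72
tool_pos: [0.4946, 0.2908, 0.3262]
ee_rot: [3.142, -0.0, 1.519]
wrist_force: [-0.3, -0.3, 0.4]
width: 0.0513
finger_force: 0.0
```

```bash
python3 m.py .4955 .289
```

```text
(array([0.4946, 0.288 ]), 45, 0.23) [[([38, 35, 1072], [320.4, 332.0], [0.4939, 0.2905])]]
```

Second is upright in x now. Rising, turning back and inspecting the first one.

Emit:
{"api": "apply_moves", "payload": {
  "moves": [
    [[0, 0, -0.8, 0, 0.45], [0, 0.4, -1.8, 0, 0.45], [0, 1.0, -2.2, -1, 0.45], [0, 1.6, -2.2, -2, 0.45], [0, 1.6, -2.2, -3, 0.45], [0, 1.6, -2.2, -4, 0.45], [0, 1.6, -2.2, -5, 0.45], [0, 1.6, -2.2, -6, 0.45], [0, 1.6, -2.2, -7, 0.45], [0, 1.6, -2.2, -8, 0.45]]
  ]
}}

```text
time: 32.02
tool_pos: [0.5746, 0.2866, 0.4361]
ee_rot: [3.142, -0.0, 2.921]
wrist_force: [0.0, 0.9, 0.8]
width: 0.0517
finger_force: 0.0
```

Emit:
{"api": "apply_moves", "payload": {
  "moves": [
    [[0, 0, 0, -1, 0.45], [0, 0, 0, -1, 0.45]]
  ]
}}

```text
time: 32.28
tool_pos: [0.5746, 0.2867, 0.4361]
ee_rot: [3.142, -0.0, 3.088]
wrist_force: [0.2, 0.1, 0.6]
width: 0.0519
finger_force: 0.0
```

```bash
python3 m.py .578 .289; python3 m.py .494 .29; python3 - <<'E'
from h import *
shift([.5747,.2880,.15],3.09)
E
```

```text
(array([0.5795, 0.2872]), 45, 0.44) [[([22, 19, 326], [330.0, 278.1], [0.5913, 0.2916])]]
(array([0.495 , 0.2893]), 45, 0.21) [[([28, 30, 93], [345.7, 103.7], [0.4802, 0.3066]), ([24, 24, 473], [321.4, 128.4], [0.4939, 0.2911])]]
grasp [0.5746 0.2867 0.2562] yaw 3.087 q [ 0.37  0.29  1.07  0.    1.78 -1.14] w 0.0519 f [-0.7  0.2  0. ] t 32.38
-> units [-1.000e-03  2.700e-02  2.124e+00 -1.800e-02]
```

First: ball about (.577,.287), neck top (.5913,.2916), so it leans about 11°. I'll move it to the near-left ring, where it can be squared from both directions.

Emit:
{"api": "apply_moves", "payload": {
  "moves": [
    [[-0.26, 0.07, 0.8, 0, 0.45], [-0.26, 0.07, 1.7, 0, 0.45], [-0.26, 0.07, 2.12, 0, 0.45], [-0.26, 0.07, 2.12, 0, 1], [-0.26, 0.07, 2.12, 0, 1], [-0.26, 0.07, 2.12, 0, 1], [-0.26, 0.07, 2.12, 0, 1], [-0.26, 0.07, 1.7, 0, 1], [-0.26, 0.07, 1.0, 0, 1], [-0.26, 0.07, 0.8, 0, 1]]
  ]
}}

```text
time: 33.62
tool_pos: [0.5879, 0.2896, 0.3989]
ee_rot: [3.14, 0.004, 3.089]
wrist_force: [1.0, 0.7, -3.2]
width: 0.0296
finger_force: 29.9
```

Emit:
{"api": "apply_moves", "payload": {
  "moves": [
    [[0, 0.5, 0, 0, 1], [0, 1.2, 0, 0, 1], [0.3, 1.7, 0, 0, 1], [0.8, 1.65, 0, 0, 1], [1.3, 1.65, 0, 0, 1], [1.7, 1.65, 0, 0, 1], [1.7, 1.65, 0, 0, 1], [1.7, 1.65, 0, 0, 1]]
  ]
}}

```text
time: 34.62
tool_pos: [0.5076, 0.3762, 0.3955]
ee_rot: [-3.141, -0.0, 3.089]
wrist_force: [-0.4, -0.5, -3.4]
width: 0.0294
finger_force: 30.0
```

```bash
cat > held.py <<'E'
from h import *
g=telemetry.get_obs()["tool_pos"]-[0,0,.18]
s=snapshot("wrist")
for dz in (.013,):
    print("grasp",g.round(4),"ball",ball(s,g[:2],g[2]+dz-.072,angs=np.radians(np.arange(-160,-19,5))),"hole",holes(s,[g[:2]],g[2]+dz,40,50))
E
python3 held.py; python3 -c "
from h import *
shift([.498,.371,.15],3.09)"
```

```text
grasp [0.5076 0.3762 0.2155] ball (array([0.4994, 0.3759]), 27, 0.45) hole [[([37, 30, 871], [320.1, 333.0], [0.5079, 0.3753])]]
grasp [0.5078 0.3761 0.2156] yaw 3.089 q [ 0.55  0.27  1.17 -0.    1.7  -0.97] w 0.0293 f [ 0.2 -0.8 -3.2] t 34.67
-> units [ 0.191 -0.112  1.312 -0.006]
```

Emit:
{"api": "apply_moves", "payload": {
  "moves": [
    [[0.03, -0.1, 0.2, 0, 1], [0.03, -0.1, 0.6, 0, 1], [0.03, -0.1, 1.0, 0, 1], [0.03, -0.1, 1.25, 0, 1], [0.03, -0.1, 1.3, 0, 1], [0.03, -0.1, 1.3, 0, 1]]
  ]
}}

```text
time: 35.42
tool_pos: [0.5062, 0.3706, 0.334]
ee_rot: [3.141, 0.004, 3.089]
wrist_force: [0.7, -2.1, 4.7]
width: 0.0297
finger_force: 30.0
```

Emit:
{"api": "apply_moves", "payload": {
  "moves": [
    [[0, 0, 0, 0, 0.65], [0, 0, 0, 0, 0.45], [0, 0, 0, 0, 0.45], [0, 0, 0, 0, 0.45], [0, 0, -0.8, 0, 0.45], [0.1, 0, -1.6, 1, 0.45], [0.1, 0, -1.6, 2, 0.45], [0.1, 0, -1.6, 3, 0.45], [0.1, 0, -1.6, 4, 0.45], [0.1, 0, -1.6, 5, 0.45]]
  ]
}}

```text
time: 36.67
tool_pos: [0.5003, 0.3717, 0.411]
ee_rot: [-3.141, -0.0, 2.211]
wrist_force: [-0.1, 0.3, 0.9]
width: 0.0516
finger_force: 0.0
```

Emit:
{"api": "apply_moves", "payload": {
  "moves": [
    [[0, 0, 0, 1, 0.45], [0, 0, 0, 2, 0.45], [0, 0, 0, 3, 0.45], [0, 0, 0, 4, 0.45], [0, 0, 0, 4, 0.45]]
  ]
}}

```text
time: 37.3
tool_pos: [0.5003, 0.3717, 0.4111]
ee_rot: [-3.141, 0.0, 1.521]
wrist_force: [-0.1, -0.5, 0.7]
width: 0.0518
finger_force: 0.0
```

```bash
python3 m.py .5 .371; python3 -c "
from h import *
shift([.4985,.371,.15],1.52)"
```

```text
(array([0.5003, 0.3674]), 43, 0.65) [[([25, 9, 144], [320.7, 275.2], [0.4994, 0.3649])]]
grasp [0.5003 0.3717 0.2311] yaw 1.522 q [0.55 0.25 1.17 0.   1.72 0.6 ] w 0.0518 f [ 0.2 -0.2 -0.3] t 37.35
-> units [-0.015 -0.036  1.622  0.01 ]
```

Emit:
{"api": "apply_moves", "payload": {
  "moves": [
    [[-0.015, -0.04, 0.8, 0, 0.45], [-0.015, -0.04, 1.4, 0, 0.45], [-0.015, -0.04, 1.62, 0, 0.45], [-0.015, -0.04, 1.62, 0, 0.9], [-0.015, -0.04, 1.62, 0, 0.9], [-0.015, -0.04, 1.62, 0, 0.9], [-0.015, -0.04, 1.62, 0, 0.9]]
  ]
}}

```text
time: 38.22
tool_pos: [0.5077, 0.3705, 0.352]
ee_rot: [3.085, -0.021, 1.517]
wrist_force: [22.2, -3.8, 39.6]
width: 0.0154
finger_force: 23.1
```

```bash
python3 m.py .499 .370
```

```text
(array([0.496 , 0.3681]), 43, 0.88) [[]]
```

Emit:
{"api": "apply_moves", "payload": {
  "moves": [
    [[0, 0, 0, 0, 0.62], [0, 0, 0, 0, 0.45], [0, 0, 0, 0, 0.45], [0, 0, 0, 0, 0.45]]
  ]
}}

```text
time: 38.78
tool_pos: [0.5048, 0.3708, 0.3456]
ee_rot: [3.102, -0.016, 1.519]
wrist_force: [13.6, -1.8, 25.7]
width: 0.0499
finger_force: 14.5
```

```bash
python3 m.py .499 .370
```

```text
(array([0.4977, 0.3685]), 38, 0.4) [[([41, 13, 259], [302.4, 316.2], [0.5033, 0.3712]), ([8, 3, 13], [303.9, 345.0], [0.503, 0.3568])]]
```

Something is in the way; rising to look.

Emit:
{"api": "apply_moves", "payload": {
  "moves": [
    [[0, 0, -0.6, 0, 0.3], [0, 0, -1.5, 0, 0.3], [0, 0, -2.2, 0, 0.3], [0, 0, -2.2, 0, 0.3]]
  ]
}}

```text
time: 39.33
tool_pos: [0.4983, 0.371, 0.4445]
ee_rot: [3.135, -0.005, 1.521]
wrist_force: [0.4, -0.1, 1.0]
width: 0.0657
finger_force: 0.0
```

```bash
python3 - <<'E'
from h import *
s=snapshot("wrist");im=s["image"][:,:,::-1];cv2.imwrite("pics/w7.png",im)
print(w2px(s,[[.498,.371,.161],[.498,.371,.089],[.4947,.2905,.161]]));shift([.5,.37,.2])
E
```

```text
[[318.1094989  251.08492612]
 [317.92316837 227.65613865]
 [319.21345755 356.03197938]]
grasp [0.4983 0.371  0.2616] yaw 1.52 q [0.55 0.24 1.12 0.   1.78 0.6 ] w 0.0656 f [ 0.2  0.1 -1.5] t 39.38
-> units [-0.018  0.035  1.231  0.   ]
```

View pics/w7.png

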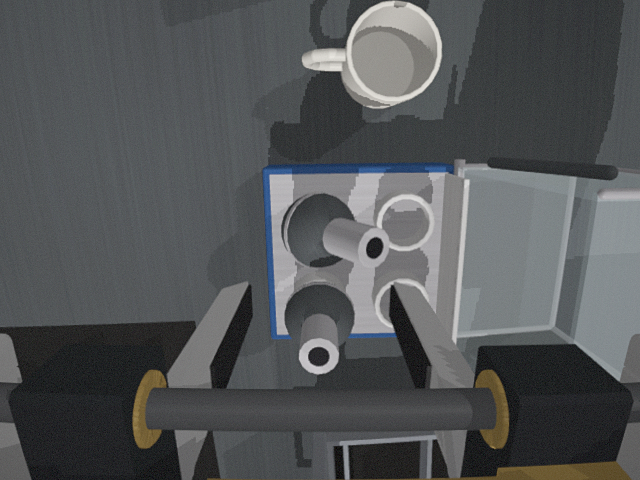

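The wrist view shows the first accumulator leaning far towards +x, neck top at (373,247) against (318,251) upright, with its ball still in the ring at (318,228). I'll straddle the neck with the gripper wide open, sweep it upright and square it.

Emit:
{"api": "apply_moves", "payload": {
  "moves": [
    [[0.02, 0.64, 0, 0, 0], [0.02, 0.64, 0, 0, 0], [0.02, 0.64, 0.8, 0, 0], [0.02, 0.64, 1.6, 0, 0], [0.02, 0.64, 2.2, 0, 0], [0.02, 0.64, 2.25, 0, 0]]
  ]
}}

```text
time: 40.12
tool_pos: [0.5288, 0.37, 0.3227]
ee_rot: [-3.133, 0.005, 1.52]
wrist_force: [0.1, -0.3, 0.3]
width: 0.0944
finger_force: 0.0
```

Emit:
{"api": "apply_moves", "payload": {
  "moves": [
    [[0, -0.1, 0, 0, 0.2], [0, -0.25, 0, 0, 0.4], [0, -0.4, 0, 0, 0.5], [0, -0.52, 0, 0, 0.6], [0, -0.6, 0, 0, 0.62], [0, -0.64, 0, 0, 0.62], [0, -0.64, 0, 0, 0.62]]
  ]
}}

```text
time: 41.0
tool_pos: [0.4982, 0.372, 0.3276]
ee_rot: [-3.141, 0.0, 1.519]
wrist_force: [-0.3, -0.5, 0.5]
width: 0.0357
finger_force: 2.5
```

Swept; now squaring with a full grip, measuring both gripped and released.

Emit:
{"api": "apply_moves", "payload": {
  "moves": [
    [[0, 0, 0, 0, 0.9], [0, 0, 0, 0, 0.9], [0, 0, 0, 0, 0.9]]
  ]
}}

```text
time: 41.38
tool_pos: [0.4982, 0.3721, 0.328]
ee_rot: [-3.141, -0.0, 1.519]
wrist_force: [-2.1, 0.6, 3.2]
width: 0.031
finger_force: 29.2
```

```bash
python3 m.py .498 .370
```

```text
(array([0.493 , 0.3668]), 43, 0.31) [[([39, 35, 1066], [324.0, 341.2], [0.4985, 0.3667])]]
```

Emit:
{"api": "apply_moves", "payload": {
  "moves": [
    [[0, 0, 0, 0, 0.62], [0, 0, 0, 0, 0.45], [0, 0, 0, 0, 0.45], [0, 0, 0, 0, 0.45]]
  ]
}}

```text
time: 41.92
tool_pos: [0.4985, 0.3719, 0.3275]
ee_rot: [-3.142, 0.0, 1.519]
wrist_force: [0.7, -0.6, -1.5]
width: 0.0515
finger_force: 0.2
```

```bash
python3 m.py .498 .370
```

```text
(array([0.4964, 0.3669]), 45, 0.3) [[([17, 8, 26], [304.5, 348.9], [0.4907, 0.3635])]]
```

```bash
python3 - <<'E'
from h import *
s=snapshot("wrist");g=cv2.cvtColor(s["image"],cv2.COLOR_RGB2GRAY)
p=w2px(s,[[.498,.369,.161]])[0];print(p)
u,v=p.astype(int)
print("cols",u-64,"step4 rows",v-60)
for r in range(v-60,v+64,4): print(r,''.join(" .:-=+*#%@"[min(9,int(x)//26)] for x in g[r,u-64:u+64:3]))
E
```

```text
[321.57720742 336.12147696]
cols 257 step4 rows 276
276 **:::::::::::---:-=============::::::::==**
280 #*.::::::::::----===============:::::::==**
284 ==:::::::-:::--=-================:-::::=-==
288 == :::::--------==-===============---::= ==
292 =: :::::---:--=-===================-:::= .=
296 +...::--::----==-===================-:== .=
300 : ..:---:-----==--=--================-==  .
304 .. .::---------==--========+*******+===*.. 
308 ...:=:---------==-==-====+###########**=...
312  ...*+--:------===-===-*###############*: .
316  ...***---------======*##################..
320 ...*****:-------===--*#****##-...:+####*** 
324 . .******+------===-***#*##.........###***.
328 ..-******###-----===##*##* ..........*****=
332  .****#####++==--==*##### ...........+*****
336 ..*########+===+++=#####*............=****=
340  =#######**======++#**##+. ......... +****.
344  =####*****====+***#***#* ....... ..:*****:
348 .-####****====+-..:******=..... . .:******+
352 --********==+--===+-###*#**.  ....+********
356 --#*#*#**#=--==:..::+#*********************
360 --********-=-..:....:.#********************
364 --*******=-.:.::::::.::********************
368 --******=:..::::.:::::::::-+***=-::==******
372 --*#*##=:::.::.::.::::::::::::::::::=+*****
376 --*###+.::::::.::::::::::::::::::::::-*****
380 --+###-.::::::::::::::::::::::::::::::=****
384 --=##*:..:::::::::::::::::::::::::::::=****
388 --=##+.:.::::::::::::::::::::::::::::::*#**
392 :::::::::::::::::::::::::::::::::::::::::::
396 :::::::::::::::::::::::::::::::::::::::::::
```

The ASCII crop shows the neck at (349,337), leaning on the +x finger. Releasing with the ball off-centre makes it roll as it settles, so I'll grip, lift clear to square it in hand, and re-seat centred.

Emit:
{"api": "apply_moves", "payload": {
  "moves": [
    [[0, -0.02, 0, 0, 0.6], [0, -0.02, 0, 0, 0.8], [0, -0.02, 0, 0, 1], [0, -0.02, 0, 0, 1], [0, -0.02, -0.1, 0, 1], [0, -0.02, -0.3, 0, 1], [0, -0.02, -0.3, 0, 1]]
  ]
}}

```text
time: 42.9
tool_pos: [0.4977, 0.3721, 0.3436]
ee_rot: [3.14, -0.001, 1.519]
wrist_force: [0.3, 0.2, -3.1]
width: 0.0292
finger_force: 29.9
```

```bash
cat > held.py <<'E'
from h import *
import sys
zt=float(sys.argv[1]) if len(sys.argv)>1 else .161   # neck-top height
o=telemetry.get_obs();g=o["tool_pos"]-[0,0,.18]
s=snapshot("wrist")
print("grasp",g.round(4),"w",o["width"].round(4),"ball",ball(s,g[:2],zt-.072),"hole",[h for h in holes(s,[g[:2]],zt,45,55)[0] if h[0][2]>100])
E
python3 held.py .174
```

```text
Traceback (most recent call last):
  File "held.py", line 6, in <module>
    print("grasp",g.round(4),"w",o["width"].round(4),"ball",ball(s,g[:2],zt-.072),"hole",[h for h in holes(s,[g[:2]],zt,45,55)[0] if h[0][2]>100])
                                 ^^^^^^^^^^^^^^^^
AttributeError: 'float' object has no attribute 'round'
```

```bash
sed -i 's/o\["width"\].round(4)/round(o["width"],4)/' held.py; python3 held.py .174
```

```text
grasp [0.4976 0.372  0.1631] w 0.0294 ball (array([0.4962, 0.3662]), 43, 0.47) hole [([39, 35, 1069], [320.8, 340.8], [0.4968, 0.3657])]
```

In hand it is square in both directions. Lowering with a small y correction.

Emit:
{"api": "apply_moves", "payload": {
  "moves": [
    [[0.014, 0, 0.1, 0, 1], [0.014, 0, 0.2, 0, 1], [0.014, 0, 0.26, 0, 1], [0.014, 0, 0.26, 0, 1]]
  ]
}}

```text
time: 43.5
tool_pos: [0.4973, 0.3727, 0.329]
ee_rot: [-3.141, 0.001, 1.519]
wrist_force: [0.8, -0.3, -3.4]
width: 0.0297
finger_force: 29.9
```

```bash
python3 held.py .161
```

```text
grasp [0.4973 0.3727 0.149 ] w 0.0297 ball (array([0.4954, 0.3668]), 43, 0.33) hole [([39, 35, 1068], [320.8, 340.7], [0.4962, 0.3668])]
```

Emit:
{"api": "apply_moves", "payload": {
  "moves": [
    [[0, 0, 0.04, 0, 1], [0, 0, 0.04, 0, 1]]
  ]
}}

```text
time: 43.8
tool_pos: [0.4974, 0.3727, 0.3277]
ee_rot: [-3.142, -0.0, 1.519]
wrist_force: [-0.3, 0.7, -3.0]
width: 0.0293
finger_force: 29.9
```

```bash
python3 held.py .161
```

```text
grasp [0.4974 0.3727 0.1477] w 0.0293 ball (array([0.4958, 0.3672]), 43, 0.28) hole [([39, 35, 1071], [320.8, 340.7], [0.4965, 0.3677])]
```

Emit:
{"api": "apply_moves", "payload": {
  "moves": [
    [[0, 0, 0.03, 0, 1], [0, 0, 0.03, 0, 1]]
  ]
}}

```text
time: 44.1
tool_pos: [0.4974, 0.3727, 0.3261]
ee_rot: [-3.141, 0.0, 1.519]
wrist_force: [0.9, -0.0, -3.5]
width: 0.0298
finger_force: 29.9
```

Emit:
{"api": "apply_moves", "payload": {
  "moves": [
    [[0, 0, 0.03, 0, 1], [0, 0, 0.03, 0, 1]]
  ]
}}

```text
time: 44.35
tool_pos: [0.4976, 0.3727, 0.3251]
ee_rot: [3.141, -0.0, 1.519]
wrist_force: [1.1, -0.8, -2.4]
width: 0.0296
finger_force: 29.9
```

Emit:
{"api": "apply_moves", "payload": {
  "moves": [
    [[0, 0.005, 0.01, 0, 1], [0, 0.005, 0.01, 0, 0.62], [0, 0.005, 0.01, 0, 0.5], [0, 0.005, 0.01, 0, 0.45], [0, 0.005, 0.01, 0, 0.45]]
  ]
}}

```text
time: 44.98
tool_pos: [0.4976, 0.3727, 0.3244]
ee_rot: [3.141, -0.0, 1.519]
wrist_force: [0.2, -0.3, -1.1]
width: 0.0514
finger_force: 0.0
```

```bash
python3 held.py .161
```

```text
grasp [0.4976 0.3727 0.1444] w 0.0514 ball (array([0.4973, 0.3677]), 45, 0.28) hole [([39, 35, 1062], [327.9, 342.0], [0.4997, 0.3688])]
```

Emit:
{"api": "apply_moves", "payload": {
  "moves": [
    [[0, 0.025, -0.02, 0, 0.45], [0, 0.025, -0.02, 0, 0.9], [0, 0.025, -0.02, 0, 0.9], [0, 0.025, -0.02, 0, 0.9], [0, 0.025, -0.02, 0, 0.62], [0, 0.025, -0.02, 0, 0.45], [0, 0.025, -0.02, 0, 0.45]]
  ]
}}

```text
time: 45.9
tool_pos: [0.4989, 0.3727, 0.3252]
ee_rot: [-3.142, -0.0, 1.519]
wrist_force: [-0.4, -0.8, -0.6]
width: 0.0505
finger_force: 0.0
```

```bash
python3 held.py .161
```

```text
grasp [0.4989 0.3727 0.1452] w 0.0505 ball (array([0.4973, 0.3678]), 45, 0.24) hole [([38, 35, 1051], [320.5, 340.9], [0.498, 0.3689])]
```

First is within about 1°. Rising and moving over the third.

Emit:
{"api": "apply_moves", "payload": {
  "moves": [
    [[0, 0, -1, 0, 0.45], [0, 0, -2.2, 0, 0.45], [-1.2, 0, -2.2, -1, 0.45], [-2.4, 0.2, -2.2, -2, 0.45], [-3.6, 0.4, -2.2, -3, 0.45], [-4.8, 0.7, -2.2, -4, 0.45], [-6, 1.0, -2.2, -5, 0.45], [-7.2, 1.3, -2.0, -6, 0.45], [-8.4, 1.6, -1.8, -7, 0.45], [-9.6, 1.77, -1.4, -8, 0.45]]
  ]
}}

```text
time: 47.2
tool_pos: [0.5599, -0.089, 0.4027]
ee_rot: [3.141, 0.002, 2.903]
wrist_force: [0.4, -0.3, 0.2]
width: 0.052
finger_force: 0.0
```

```bash
python3 - <<'E'
from h import *
shift([.5616,-.1276,.19],3.1416)
s=snapshot("top")
print(necks(s,[[.5616,-.1276]],.124,14), px2w(s,[(120+695*3/8,140+316*3/8)],.124))
E
```

```text
grasp [ 0.5599 -0.089   0.2227] yaw 2.903 q [-0.26  0.12  1.33  0.    1.68 -1.59] w 0.052 f [ 0.4 -0.3  0.2] t 47.2
-> units [-0.215 -0.743  0.655 -1.367]
[([388.5, 259.0, 4.6], [380.6, 258.5], [0.5603, -0.1476])] [[ 0.56155296 -0.12764653  0.124     ]]
```

Emit:
{"api": "apply_moves", "payload": {
  "moves": [
    [[-0.2, -0.5, 0.3, -0.7, 0.45], [-0.21, -0.74, 0.65, -1.37, 0.45], [-0.21, -0.74, 0.65, -1.37, 0.45], [-0.21, -0.74, 0.65, -1.37, 0.45]]
  ]
}}

```text
time: 47.75
tool_pos: [0.5611, -0.125, 0.3705]
ee_rot: [3.141, 0.001, 3.135]
wrist_force: [0.3, 0.1, -0.4]
width: 0.0514
finger_force: 0.0
```

```bash
cat > asc.py <<'E'
from h import *
import sys
def asc(s,p,hw,hh,st):
    g=cv2.cvtColor(np.ascontiguousarray(s["image"]),cv2.COLOR_RGB2GRAY);u,v=map(int,p)
    print("cols from",u-hw,"step",st)
    for r in range(max(0,v-hh),min(480,v+hh),st+1): print(r,''.join(" .:-=+*#%@"[min(9,int(x)//26)] for x in g[r,max(0,u-hw):min(640,u+hw):st]))
E
python3 - <<'E'
from h import *
from asc import asc
shift([.5616,-.1276,.112],3.1416)
s=snapshot("wrist")
print(holes(s,[[.5616,-.1276]],.124,45,50),w2px(s,[[.5616,-.1276,.124]]))
asc(s,w2px(s,[[.5616,-.1276,.124]])[0],120,70,4)
E
```

```text
grasp [ 0.5611 -0.125   0.1905] yaw 3.135 q [-0.32  0.15  1.37  0.    1.62 -1.88] w 0.0514 f [ 0.3  0.1 -0.4] t 47.75
-> units [-0.01  -0.053  1.569 -0.039]
[[([17, 25, 239], [285.9, 274.4], [0.5648, -0.1461]), ([5, 14, 20], [306.3, 265.2], [0.5591, -0.1338]), ([16, 9, 23], [321.5, 275.7], [0.5657, -0.1249])]] [[316.86071472 269.13917946]]
cols from 196 step 4
199 -::----:-------:+#*=-....-#=-----:*#.........:::::::::::::::
204 :-::::--:--::---=##=-...#-==-------::#... ........:.:::::::.
209 :-:::::--:-:::-:-##==.-=======-----:::+............:.::::.::
214 :-:-:::--:----::-##==.=========-------:+...............::...
219 ::::-::-:--:-:-:-##==+==========-------:*.............:.:..:
224 ::::::::-:-:-:--:##-=============-------:.............::.:..
229 ::-:::::-:::-:-::##-+=======***++=------:=.................:
234 -:-:-:::-:::---::##-======+##**++++------*..................
239 -::::--:----::---##=======##**++++++-----*..... ............
244 ----:::---:------##=*==++*##*%%#*+++-----=..................
249 ::::-:--::-:-::::##====++##%%%%%%%#+-----...................
254 :-:-:--::::-:-:::#
[... 382 characters left out ...]
--:-+**:**--::-:#%%%%%%%%-======+==-+++===========
289 --:---:--:=******.**========#%@@#============.=++++++=======
294 -:--:-:--:******..**=========================..++++++=======
299 -:---:::-*+++***..**====+=++++++++***********..=++++++******
304 :-:-:::-+******:..**==***************++++++++...+++++++-:::.
309 =======:*******...**==............:.::.:.::::...=++++++::..:
314 =======*******-...**==.............:...:::::.....+++++++..:.
319 ======+*+*****....**==.............:::.::::::....+++++++=.::
324 ======*+*****-...:**==............:::...:::::.....+++++++:.:
329 =====********....=**==.............:::.:::..::....++++++++.:
334 ====******++=....=**==.............:::....::::....:++++++++.
```

The third neck is at (317,267), as predicted. Picking it.

Emit:
{"api": "apply_moves", "payload": {
  "moves": [
    [[0, -0.05, 0.8, 0, 0.45], [0, -0.05, 1.4, 0, 0.45], [0, -0.05, 1.56, 0, 0.45], [0, -0.05, 1.56, 0, 1], [0, -0.05, 1.56, 0, 1], [0, -0.05, 1.56, 0, 1], [0, -0.05, 1.56, 0, 1], [0, -0.05, 1.2, 0, 1], [0, -0.05, 0.4, 0, 1], [0, -0.05, -0.1, 0, 1]]
  ]
}}

```text
time: 49.05
tool_pos: [0.5609, -0.1282, 0.3762]
ee_rot: [-3.141, 0.0, 3.136]
wrist_force: [0.8, -0.4, -4.6]
width: 0.029
finger_force: 30.0
```

```bash
python3 held.py .208; python3 -c "
from h import *
shift([.5747,.2875,.196],3.09)"
```

```text
grasp [ 0.5609 -0.1282  0.1962] w 0.029 ball (array([ 0.5603, -0.1284]), 41, 0.23) hole [([37, 35, 1011], [320.0, 326.0], [0.5587, -0.129])]
grasp [ 0.5612 -0.1283  0.2001] yaw 3.136 q [-0.32  0.15  1.35 -0.    1.64 -1.89] w 0.0297 f [ 0.8 -0.3 -1.3] t 49.1
-> units [-0.223  8.317  0.082  0.263]
```

Emit:
{"api": "apply_moves", "payload": {
  "moves": [
    [[0, 0.5, 0, 0, 1], [0, 1.4, 0, 0.1, 1], [-0.05, 2.4, 0, 0.26, 1], [-0.1, 3.5, 0, 0.26, 1], [-0.13, 4.6, 0, 0.26, 1], [-0.17, 5.7, 0, 0.26, 1], [-0.2, 6.7, 0, 0.26, 1], [-0.22, 7.5, 0, 0.26, 1], [-0.22, 8.1, 0, 0.26, 1], [-0.22, 8.3, 0, 0.26, 1]]
  ]
}}

```text
time: 50.35
tool_pos: [0.5739, 0.2884, 0.3729]
ee_rot: [-3.14, -0.003, 3.093]
wrist_force: [0.4, -1.0, -5.0]
width: 0.0296
finger_force: 30.0
```

Emit:
{"api": "apply_moves", "payload": {
  "moves": [
    [[0, 0, 0.3, 0, 1], [0, 0, 0.5, 0, 1], [0, 0, 0.5, 0, 1]]
  ]
}}

```text
time: 50.72
tool_pos: [0.5741, 0.2855, 0.3473]
ee_rot: [-3.139, -0.004, 3.089]
wrist_force: [-0.1, -0.5, -4.6]
width: 0.0294
finger_force: 30.0
```

```bash
python3 held.py .183; python3 -c "
from h import *
shift([.5746,.287,.150],3.09)"
```

```text
grasp [0.5741 0.2855 0.1673] w 0.0294 ball (array([0.5718, 0.2849]), 41, 0.18) hole [([39, 35, 1039], [320.1, 325.9], [0.5692, 0.2847])]
grasp [0.5743 0.2857 0.1685] yaw 3.089 q [ 0.37  0.31  1.22 -0.    1.61 -1.15] w 0.0296 f [-0.7  0.6 -4.5] t 50.77
-> units [-0.004  0.026  0.37  -0.005]
```

Emit:
{"api": "apply_moves", "payload": {
  "moves": [
    [[-0.04, 0.025, 0, 0, 1], [-0.04, 0.025, 0.15, 0, 1], [-0.04, 0.025, 0.28, 0, 1], [-0.04, 0.025, 0.28, 0, 1]]
  ]
}}

```text
time: 51.28
tool_pos: [0.5761, 0.288, 0.3343]
ee_rot: [-3.141, -0.002, 3.091]
wrist_force: [-1.0, 0.4, -4.0]
width: 0.0295
finger_force: 30.0
```

Emit:
{"api": "apply_moves", "payload": {
  "moves": [
    [[0, 0, 0.03, 0, 1], [0, 0, 0.03, 0, 1]]
  ]
}}

```text
time: 51.52
tool_pos: [0.5763, 0.2881, 0.3343]
ee_rot: [3.141, 0.0, 3.091]
wrist_force: [1.2, -0.8, -4.7]
width: 0.0295
finger_force: 30.0
```

```bash
python3 held.py .166
```

```text
grasp [0.5763 0.2881 0.1543] w 0.0295 ball (array([0.5757, 0.288 ]), 44, 0.25) hole [([38, 35, 1037], [320.0, 325.9], [0.5741, 0.2875])]
```

Emit:
{"api": "apply_moves", "payload": {
  "moves": [
    [[0, -0.02, 0.05, 0, 1], [0, -0.02, 0.06, 0, 1]]
  ]
}}

```text
time: 51.82
tool_pos: [0.5763, 0.287, 0.3312]
ee_rot: [-3.142, 0.0, 3.091]
wrist_force: [-0.1, 0.3, -3.6]
width: 0.0295
finger_force: 30.0
```

Emit:
{"api": "apply_moves", "payload": {
  "moves": [
    [[0, 0, 0.04, 0, 1], [0, 0, 0.04, 0, 1]]
  ]
}}

```text
time: 52.08
tool_pos: [0.5763, 0.287, 0.3308]
ee_rot: [3.141, 0.002, 3.091]
wrist_force: [-1.6, -1.4, 2.1]
width: 0.0296
finger_force: 30.0
```

Emit:
{"api": "apply_moves", "payload": {
  "moves": [
    [[0, 0, -0.04, 0, 1], [0.02, -0.012, -0.04, 0, 1], [0.02, -0.012, 0, 0, 1], [0.02, -0.012, 0, 0, 1]]
  ]
}}

```text
time: 52.58
tool_pos: [0.5755, 0.2867, 0.3308]
ee_rot: [3.14, 0.003, 3.091]
wrist_force: [2.4, -0.2, 3.4]
width: 0.0299
finger_force: 30.0
```

Emit:
{"api": "apply_moves", "payload": {
  "moves": [
    [[0, 0, 0.03, 0, 1], [0, 0, 0.03, 0, 1]]
  ]
}}

```text
time: 52.82
tool_pos: [0.5755, 0.2866, 0.3307]
ee_rot: [3.14, 0.004, 3.091]
wrist_force: [0.4, 0.3, 8.1]
width: 0.0291
finger_force: 30.0
```

Vertical contact with no side force means it is centred. Unloading, then releasing.

Emit:
{"api": "apply_moves", "payload": {
  "moves": [
    [[0, 0, -0.05, 0, 1], [0, 0, -0.05, 0, 1], [0, 0, -0.05, 0, 0.65], [0, 0, -0.05, 0, 0.5], [0, 0, -0.05, 0, 0.45], [0, 0, -0.05, 0, 0.45]]
  ]
}}

```text
time: 53.58
tool_pos: [0.5751, 0.2865, 0.3297]
ee_rot: [-3.141, -0.001, 3.091]
wrist_force: [-0.1, -0.2, 0.3]
width: 0.0516
finger_force: 0.0
```

```bash
python3 held.py .161
```

```text
grasp [0.5751 0.2865 0.1497] w 0.0516 ball (array([0.5762, 0.2868]), 45, 0.25) hole [([38, 35, 1042], [321.5, 331.6], [0.5755, 0.2863])]
```

Third is upright within 1°. Rising and checking all three.

Emit:
{"api": "apply_moves", "payload": {
  "moves": [
    [[0, 0, -0.8, 0, 0.45], [0, 0, -1.8, 0, 0.45], [0, 0.5, -2.4, 0, 0.45], [0, 0.8, -2.4, 0, 0.45], [0, 0.8, -2.4, 0, 0.45]]
  ]
}}

```text
time: 54.25
tool_pos: [0.5772, 0.3274, 0.4478]
ee_rot: [-3.14, -0.003, 3.092]
wrist_force: [-0.0, -0.3, -0.5]
width: 0.0516
finger_force: 0.0
```

```bash
python3 - <<'E'
from h import *
s=snapshot("wrist")
for P in ([.4950,.29],[.4985,.3705],[.5755,.287]):
    print(P,ball(s,P),[h for h in holes(s,[P],.161,30,55)[0] if h[0][2]>100])
o=telemetry.get_obs();print(o["tool_pos"],o["ee_rot"],o["joint_positions"].round(2))
s=snapshot("top")
print((s["image"][215:330:5,150:260:4].mean(2)//26).astype(int)[:3])
E
```

```text
[0.495, 0.29] (array([0.4951, 0.2893]), 41, 0.18) [([23, 24, 437], [259.1, 129.2], [0.494, 0.291])]
[0.4985, 0.3705] (array([0.4978, 0.3696]), 44, 0.27) [([23, 24, 431], [381.8, 129.6], [0.4981, 0.3697])]
[0.5755, 0.287] (array([0.5758, 0.2862]), 41, 0.23) [([21, 21, 346], [262.1, 251.2], [0.5754, 0.2861])]
[0.57728469 0.32680536 0.44709707] [-3.13893823 -0.00418992  3.09155296] [ 0.43  0.35  0.98 -0.    1.82 -1.09]
[[3 4 4 3 3 3 7 7 7 7 7 6 6 6 6 6 6 6 6 6 7 6 4 6 3 3 3 3]
 [2 4 4 4 3 3 3 8 7 5 5 5 5 5 5 5 5 6 6 6 6 6 5 4 3 3 3 3]
 [2 3 4 4 3 3 3 2 7 6 3 3 3 3 3 3 4 5 5 5 5 6 6 3 3 3 3 3]]
```

All three are seated, leaning under 2°. Now to the drawer handle.

Emit:
{"api": "apply_moves", "payload": {
  "moves": [
    [[0.3, -1.0, 0, 1, 0.5], [0.7, -2.1, 0, 2, 0.5], [1.1, -3.2, 0, 3, 0.5], [1.5, -4.3, 0.2, 4, 0.5], [1.9, -5.4, 0.5, 5, 0.5], [2.3, -6.4, 1.0, 6, 0.5], [2.51, -7.07, 1.5, 7, 0.5], [2.51, -7.07, 1.5, 8, 0.5], [2.51, -7.07, 1.5, 8.64, 0.5], [2.51, -7.07, 1.5, 8.64, 0.5]]
  ]
}}

```text
time: 55.6
tool_pos: [0.4333, -0.0207, 0.3737]
ee_rot: [-3.139, -0.0, 1.583]
wrist_force: [-0.0, 0.7, 0.5]
width: 0.047
finger_force: 0.0
```

```bash
python3 - <<'E'
from h import *
from asc import asc
shift([.435,-.020,.105],1.583)
s=snapshot("wrist");p=w2px(s,[[.4345,-.021,.105]])[0];print(p)
asc(s,p,100,30,4)
E
```

```text
grasp [ 0.4333 -0.0207  0.1937] yaw 1.583 q [-0.18 -0.17  1.68 -0.    1.63 -0.19] w 0.047 f [-0.   0.7  0.5] t 55.6
-> units [0.014 0.034 1.773 0.   ]
[324.5460447 256.2295578]
cols from 224 step 4
226 ::======================#%%%==================*###
231 ::======================#%%%==================*###
236 .:======================#%%%==================*###
241 ::++====================#%%%==================*###
246 :.+++===================#%%%==================####
251 ::+=====================#%%%==================####
256 ::++====================#%%%==================####
261 ::+=====================#%%%==================####
266 .:+=====================#%%%=================+####
271 ::=+====================#%%%=================+####
276 .:+=====================#%%%=================+####
281 ::========+=============#%%%==========+======*####
```

The bar is at column 328, between the fingers. Gripping and pushing shut.

Emit:
{"api": "apply_moves", "payload": {
  "moves": [
    [[0, 0.05, 0.8, 0, 0.5], [0, 0.05, 1.6, 0, 0.5], [0, 0.05, 1.76, 0, 0.5], [0, 0.05, 1.76, 0, 1], [0, 0.05, 1.76, 0, 1], [0, 0.05, 1.76, 0, 1], [0, 0.05, 1.76, 0, 1]]
  ]
}}

```text
time: 56.52
tool_pos: [0.4366, -0.0202, 0.2881]
ee_rot: [3.14, 0.0, 1.583]
wrist_force: [-3.5, -0.3, 3.3]
width: 0.0101
finger_force: 1.5
```

Emit:
{"api": "apply_moves", "payload": {
  "moves": [
    [[0, 0.3, 0, 0, 1], [0, 0.7, 0, 0, 1], [0, 1.2, 0, 0, 1], [-0.01, 1.7, 0, 0, 1], [-0.01, 2.2, 0, 0, 1], [-0.02, 2.6, 0, 0, 1], [-0.03, 2.9, 0, 0, 1], [-0.03, 3.1, 0, 0, 1], [-0.03, 3.2, 0, 0, 1], [-0.03, 3.25, 0, 0, 1]]
  ]
}}

```text
time: 57.78
tool_pos: [0.5978, -0.0189, 0.288]
ee_rot: [-3.134, -0.002, 1.583]
wrist_force: [-13.3, 3.6, 12.6]
width: 0.0089
finger_force: 30.0
```

Emit:
{"api": "apply_moves", "payload": {
  "moves": [
    [[0, 0.03, 0, 0, 1], [0, 0.06, 0, 0, 1], [0, 0.06, 0, 0, 1]]
  ]
}}

```text
time: 58.15
tool_pos: [0.599, -0.0189, 0.288]
ee_rot: [-3.128, -0.002, 1.583]
wrist_force: [-18.4, 3.3, 14.6]
width: 0.0092
finger_force: 30.0
```

Shut against its stop. Relaxing, opening and withdrawing.

Emit:
{"api": "apply_moves", "payload": {
  "moves": [
    [[0, -0.05, 0, 0, 0.8], [0, -0.08, 0, 0, 0.5], [0, -0.08, 0, 0, 0.5], [0, -0.08, 0, 0, 0.5], [0, -0.08, -0.8, 0, 0.5], [0, -0.08, -1.6, 0, 0.5], [0, -1, -2.2, 0, 0.5], [0, -2.2, -2.2, 0, 0.5], [0, -3.4, -2.2, 0, 0.5], [0, -4.6, -2.2, 0, 0.5]]
  ]
}}

```text
time: 59.4
tool_pos: [0.3703, -0.0224, 0.3973]
ee_rot: [3.141, 0.0, 1.583]
wrist_force: [0.6, -0.5, 0.9]
width: 0.0471
finger_force: 0.0
```

```bash
python3 - <<'E'
from h import *
from asc import asc
o=telemetry.get_obs();print(o["tool_pos"],o["wrist_force"],o["time"])
s=snapshot("top")
print("shut handle pred",w2px(s,[[.595,-.021,.105]]),"prev bar row 246.4")
asc(s,(338,240),30,24,2)
# lean of each, top cam: ring seats
for P in ([.4950,.29],[.4985,.3705],[.5755,.287]): print(P,ball(s,P),holes(s,[P],.161,9,90))
print("can/mug");asc(s,(365,178),20,14,2)
d=cv2.imread("pics/top0.png")[:,:,::-1].astype(int)-s["image"]
for n,(a,b,c,e) in dict(can=(160,195,345,380),mug=(240,285,118,155),spanner=(230,300,495,525),cab=(110,215,270,340),drawer=(222,252,270,410)).items(): print(n,abs(d[a:b,c:e]).mean().round(2))
E
```

```text
[ 0.37029329 -0.0224324   0.39731857] [ 0.62065868 -0.46819296  0.87775004] 59.4
shut handle pred [[338.14797648 246.48775222]] prev bar row 246.4
cols from 308 step 2
216 +*+++*++*+++*+*++++*++++++++++
219 ***+*******+++++++++++++++++++
222 ======================+++++=++
225 ++++++++++++++++++++++++++++++
228 ==--=--=-----------------==---
231 ---=**-------------------+#=--
234 ---=**-------------------+#---
237 ----#*-------------------*#---
240 ----#*-------------------*#---
243 :::-#*-------------------+#---
246 ----#######################---
249 ------------------------------
252 ------------------------------
255 ------------------------------
258 ------------------------------
261 ------------------------------
[0.495, 0.29] (array([0.4939, 0.2907]), 38, 0.63) [[([5, 5, 19], [210.6, 284.2], [0.4938, 0.2922])]]
[0.4985, 0.3705] (array([0.496 , 0.3715]), 38, 0.62) [[([5, 5, 18], [178.9, 282.4], [0.4978, 0.3711])]]
[0.5755, 0.287] (array([0.5736, 0.2884]), 38, 0.78) [[([4, 4, 15], [213.4, 251.4], [0.5747, 0.2879])]]
can/mug
cols from 345 step 2
164 ++++++*%%%%%%**+++++
167 **+*+*%%%%%%%%#*++++
170 ===++#%%%%%%%%%#++++
173 ====+%%%%%%%%%%#++*+
176 ====+#%%%%%%%%%#++++
179 ====++#%%%%%%%#*++++
182 ====+==+*#####*+++++
185 ======+=+=+***++++++
188 =======++++**+++++++
191 ++++=====+++++++++++
can 1.59
mug 17.1
spanner 2.17
cab 1.85
drawer 2.56
```

```bash
python3 - <<'E'
from h import *
from bench import ticket
s=snapshot("top");a=cv2.cvtColor(cv2.imread("pics/top0.png"),cv2.COLOR_BGR2GRAY);b=cv2.cvtColor(s["image"],cv2.COLOR_RGB2GRAY)
t=cv2.Canny(a,60,120)[238:292,118:158];r=cv2.matchTemplate(cv2.Canny(b,60,120)[220:310,100:180].astype(np.uint8),t,cv2.TM_CCOEFF_NORMED)
m=cv2.minMaxLoc(r);print("mug shift",np.array(m[3])-[18,18],m[1])
print(ticket.close_job())
E
```

```text
mug shift [0 0] 0.5647693872451782
the job is handed in; nothing more can be done
None
```

The job is handed in at about 60 s: all three accumulators from the drawer stand let go in rings, leaning under 2°; the drawer is fully shut and the guard was left open; the can, mug and spanner have not moved, and while I was straightening the first accumulator the fingers pressed down on it, with wrist force peaking at about 45 N in the readings (limit 120 N).

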